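# Lay out a tea service on the tea board

### The job

Lay the tea table: put the clay teapot on the round pot stand with its spout pointing towards the pitcher, stand the celadon pitcher on the bare bamboo tea board midway between the pot stand and the two-well saucer, seat the strainer in the pitcher's mouth, and put the tall aroma cup in the saucer's left well and the low tasting cup in its right well (left and right as seen from the robot). Everything should end up upright, centred in its place, let go and at rest. These are fragile pieces, so set each one down rather than letting it drop, and leave the clay toad and the tea caddy standing where they are.

Things in the scene. Friction and masses are not known exactly. Their poses are not given: they have to be found in the camera images.
- teapot: Loose red-brown clay teapot, 0.19 kg, lid fast. Round body 62 mm in diameter, straight-sided from 18 to 36 mm above its underside; 70 mm high to the knob's top. Spout along its +x, tip 57 mm from the axis, 55 mm up; ear handle along -x, reaching 58 mm. Grip the body across y, or up to 35 degrees either side of it. Origin: centre of the underside; z up.
- pitcher: Loose pale green (celadon) open pitcher, 0.17 kg, 80 mm high. Body 64 mm in diameter from 16 to 48 mm up, then narrowing to a neck; mouth 53 mm outside, 46 mm inside. Ear handle along -x, reaching 57 mm from the axis; small lip along +x. Grip the body across y. Origin: centre of the underside; z up.
- strainer: Loose steel strainer, 0.06 kg, 32 mm high. Bowl tapers from 36 mm diameter (22 mm up) to a 26 mm foot; above it a round collar, 62 mm diameter, 22 to 32 mm up, with flat ears along +x and -x reaching 44 mm. Grip the collar across y, tips not far below it. Bowl goes into the pitcher's mouth, collar rests on its rim: foot then 58 mm above the pitcher's underside. Origin: centre of foot; z up.
- aroma_cup: Loose tall narrow white cup with a blue band, 34 mm in diameter, 58 mm high, foot 29 mm in diameter, about 0.05 kg, open upward. Origin: centre of the underside; z up.
- tasting_cup: Loose low wide white cup with a blue band, 56 mm in diameter at the rim, 36 mm high, narrowing to 50 mm diameter at 12 mm up and to a 30 mm foot, about 0.05 kg, open upward. Origin: centre of the underside; z up.
- tea_board: Fixed flat light bamboo board on the table, 130 mm along its x, 420 mm along its y, 12 mm thick. It carries the pot stand near one end and the saucer near the other, each centred 140 mm from the board's centre along its y; which end is which varies. The pitcher's place is the board's centre. Origin: centre of the underside; z up.
- pot_stand: Fixed round grey-blue glazed dish on the tea board, 110 mm in outer diameter, with a flat floor 5 mm above its underside and a 5 mm thick rim 10 mm high (inside diameter about 95 mm). Origin: centre of the underside (on top of the board); z up.
- cup_saucer: Fixed oblong reddish-brown wooden saucer on the tea board, 68 mm along its x, 132 mm along its y, 10 mm thick, with two round wells 50 mm in diameter and 4 mm deep (well floor 6 mm above the underside), centred 32 mm along +y (left well seen from the robot) and 32 mm along -y (right well). Origin: centre of the underside (on top of the board); z up.
- toad: Bystander, not to be moved: loose ochre clay toad figurine, about 54 mm across and 44 mm high, standing among the tea things. Origin: centre of the underside.
- caddy: Bystander, not to be moved: loose dark green round tea caddy with a gold lid, 60 mm in diameter, 78 mm high, standing among the tea things. Origin: centre of the underside.
Not all that is in view belongs to the job. Of the things that look like the teapot, the smallest one is meant. Leave any brown or turquoise look-alike of the aroma_cup alone.

How it is judged:
At the end, for the whole second after the job is handed in: Teapot within 14 mm of the stand's centre, spout line passing within 60 mm of the pitcher; pitcher within 18 mm of the board's centre; strainer seated in it (8 mm); aroma cup in the left (+y) well, tasting cup in the right, within 12 mm; all upright to 0.15 rad, at rest (horizontal distance between teapot and pot_stand below 0.014 m and z of teapot in the frame of pot_stand between 0.002 and 0.009 m and x of pitcher in the frame of teapot between 0.09 and 0.2 m and y of pitcher in the frame of teapot between -0.06 and 0.06 m and horizontal distance between pitcher and tea_board below 0.018 m and z of pitcher in the frame of tea_board between 0.009 and 0.016 m and horizontal distance between strainer and pitcher below 0.008 m and z of strainer in the frame of pitcher between 0.053 and 0.063 m and x of aroma_cup in the frame of cup_saucer between -0.012 and 0.012 m and y of aroma_cup in the frame of cup_saucer between 0.02 and 0.044 m and z of aroma_cup in the frame of cup_saucer between 0.003 and 0.009 m and x of tasting_cup in the frame of cup_saucer between -0.012 and 0.012 m and y of tasting_cup in the frame of cup_saucer between -0.044 and -0.02 m and z of tasting_cup in the frame of cup_saucer between 0.003 and 0.009 m and angle between each of teapot, pitcher, strainer, aroma_cup, tasting_cup's own z axis and vertical below 0.15 rad and linear speed of each of teapot, pitcher, strainer, aroma_cup, tasting_cup below 0.02 m/s); the robot touches nothing.
It fails at once if the clay toad is shifted by more than 25 mm or tipped over (distance of toad from where it was at the start of the episode above 0.025 m or angle between toad's own z axis and vertical above 0.5 rad).
It fails at once if the tea caddy is shifted by more than 25 mm or tipped over (distance of caddy from where it was at the start of the episode above 0.025 m or angle between caddy's own z axis and vertical above 0.5 rad).
It fails at once if a tea thing is dropped (moves faster than 0.6 m/s with no finger touching it: a fall of about 18 mm) ((linear speed of teapot above 0.6 m/s and contact force between teapot and the fingers below 0.01 N) or (linear speed of pitcher above 0.6 m/s and contact force between pitcher and the fingers below 0.01 N) or (linear speed of strainer above 0.6 m/s and contact force between strainer and the fingers below 0.01 N) or (linear speed of aroma_cup above 0.6 m/s and contact force between aroma_cup and the fingers below 0.01 N) or (linear speed of tasting_cup above 0.6 m/s and contact force between tasting_cup and the fingers below 0.01 N)).
It also fails if it takes over 136 s, if anything falls off the work surface, if the arm or the gripper's body presses on something with over 40 N, if the wrist force passes 120 N, or if a joint passes its speed limit or range.

### The arm

A 7-joint arm with a two-finger parallel gripper is mounted at the origin on the work surface. World frame = base frame: x ahead of the robot, y to its left, z up, the work surface at z = 0. Lengths are in m, angles in rad, forces in N, time in s.
With the tool pointing down it reaches from about 0.425 to 0.925 m from the base axis. Payload 6.8 kg.
Tool frame: the origin (TCP) lies on the centre line of the jaws, within the pads' length; the fingertips stand 8 mm ahead of it and the grasp point (between the pads) lies 11 mm behind it; z points along the fingers, y is the direction in which the jaws open and shut (so a half turn about z gives the same grasp; the last joint's range is limited). The gripper opens to 88 mm and grips with 3 to 60 N. Pads are 20 mm wide; open, the fingers measure 115 mm over their backs; the gripper's body (75 mm by 178 mm) begins 61 mm behind the grasp point.
Start: joints at [-0.108, 0.477, 0.022, 1.555, -0.011, 1.109, -0.083], TCP at [0.675, 0, 0.231] pointing down, gripper open.
Joint ranges: [-2.96, 2.96], [-0.34, 2.1], [-1.41, 1.46], [0.24, 2.44], [-1.37, 4.51], [0.17, 1.92], [-2.96, 2.96]. Speed limits (rad/s): [2.39, 2.39, 3.14, 3.14, 3.14, 3.14, 3.14].

### API

Orientations are given as a 3x3 rotation matrix whose columns are the frame's x, y, z axes.
In Python, from cell import manip gives the robot as it stands.
- The arm moves only by the shell command python3 -m pendant 'ROWS' [FORCE]. ROWS is JSON, a list of rows, each a list of 3 entries, a list of its own where there are three numbers: the closure, from 0 (fully open) to 1 (shut), then the shift along the world's x, y, z in cm, then the turn, a rotation vector about the world's x, y, z in degrees. In form: [[fingers, [tx, ty, tz], [rx, ry, rz]], ...]. A call has 1 to 5 rows; each row shifts and turns the pose as measured when the row begins; what a row does not reach is not made up. A row lasts 1/10 s, in which the tool goes at most 50 mm and 8.59 degrees, less where a joint would pass 70% of its speed; a pose out of reach is approached as far as the arm can. A call with a gripper value outside its range is refused whole. The fingers move at their own pace and stop on an object; FORCE is the grip in N (left out, the last holds). Time passes only in rows, so rows that do not move let the fingers close. It gives the time, the measured TCP pose, the force and the opening at its end, in the units of the state.
- manip.read_state(): the state, without advancing time (a new reading comes with each control period).
- manip.read_camera(name): name is "scene" or "side" or "wrist"; returns a dict with "image" (480x640x3 uint8, red, green, blue), "fov_y" (degrees; the focal length in pixels is half the picture's height over the tangent of half this angle, whatever the lens; pixels are square), "cx", "cy" (the principal point, pixels), "camera_from_world" (4x4, takes a point from world to camera coordinates). Camera axes: x right, y up, looking along -z (the intrinsics and any distortion apply to the point x, -y, -z); pixel columns grow to the right and rows downward; lengths in m; the calibration is good to about 2 mm. A picture is of the moment at which its call begins. There is no depth.
- manip.finish_job(): hands the job in, once; it reports no verdict.
The state is a dict: "clock": time; "qpos": joint angles; "joint_vel": joint speeds; "joint_torque": joint torques, N m; "tcp_pos": TCP position; "eef_rot": TCP orientation; "wrist_force": force on the tool from outside, world axes, zero at the start; "wrist_torque": the same for the moment, N m; "width": opening from 0.0 (shut) to 1.0 (fully open).
Only numpy, scipy, OpenCV 4.12 (cv2) and the standard library are available. Lean on these libraries where they do the work, as an engineer would, in place of code of your own. Each camera call takes 0.05 s, during which the arm holds its last target.

## Working session

There is one attempt and no reset: what is moved stays moved. The work goes in short steps, Python scripts to look and compute and a shell command to move; the robot and the scene stay as the last step left them, time stands still between calls to the robot, and variables do not carry over. Pictures are saved under pics/ and viewed, and the job is handed in when it is done.

```bash
ls; mkdir -p pics; cat > h.py <<'E'
from cell import manip
import cv2,numpy as np
def snap(n,tag):
    d=manip.read_camera(n); cv2.imwrite(f'pics/{tag}.png',d['image'][:,:,::-1]); np.savez(f'pics/{tag}.npz',**d); return d
def load(tag):
    z=np.load(f'pics/{tag}.npz',allow_pickle=True); return {k:z[k] for k in z.files}
E
python3 - <<'E'
from h import *
print(manip.read_state())
for n in ['scene','side','wrist']:
    d=snap(n,n+'0'); print(n,{k:v for k,v in d.items() if k!='image'})
E
```

```text
pics
{'clock': 0.0, 'qpos': array([-0.10811081,  0.47778003,  0.0223339 ,  1.55642523, -0.01151456,
        1.10928888, -0.08309556]), 'joint_vel': array([ 1.18893138e-03, -1.06574115e-03,  3.03918812e-04,  9.09868984e-05,
       -2.17231860e-04, -3.38333131e-04, -1.05583516e-04]), 'joint_torque': array([-1.31144458e-03, -5.82851672e+01,  1.53386436e+00, -2.72606850e+01,
       -5.43364382e-02,  1.69422745e-02,  2.21527275e-04]), 'tcp_pos': array([6.74424186e-01, 1.85378431e-06, 2.29706121e-01]), 'eef_rot': array([[-3.59062128e-05,  9.99998433e-01, -1.76985901e-03],
       [ 9.99999993e-01,  3.57023217e-05, -1.15233369e-04],
       [-1.15170001e-04, -1.76986313e-03, -9.99998427e-01]]), 'wrist_force': array([ 0.03816936, -0.32359211, -0.08836172]), 'wrist_torque': array([-0.05297585,  0.04435404,  0.03095236]), 'width': 0.9979696505125295}
scene {'fov_y': 43.92779384841539, 'cx': 317.0463018027999, 'cy': 240.31265861312414, 'camera_from_world': array([[ 0.26023715,  0.96540007,  0.01671355, -0.09975566],
       [-0.75988538,  0.194097  ,  0.62040355,  0.28628951],
       [ 0.59569358,
[... 204 characters left out ...]
rld': array([[-0.9576146 , -0.28790773,  0.00913321,  0.38901184],
       [ 0.19903491, -0.63842735,  0.74350226, -0.10804652],
       [-0.20822916,  0.71380645,  0.66867105, -1.05958715],
       [ 0.        ,  0.        ,  0.        ,  1.        ]])}
wrist {'fov_y': 69.03812435847482, 'cx': 321.3958425638069, 'cy': 241.61789089707258, 'camera_from_world': array([[ 9.99999269e-01,  6.51856098e-05, -1.20707539e-03,
        -6.74349237e-01],
       [-4.31011482e-04,  9.52143164e-01, -3.05652105e-01,
         3.72094505e-02],
       [ 1.12938446e-03,  3.05652402e-01,  9.52142497e-01,
        -3.93093887e-01],
       [ 0.00000000e+00,  0.00000000e+00,  0.00000000e+00,
         1.00000000e+00]])}
```

View pics/scene0.png

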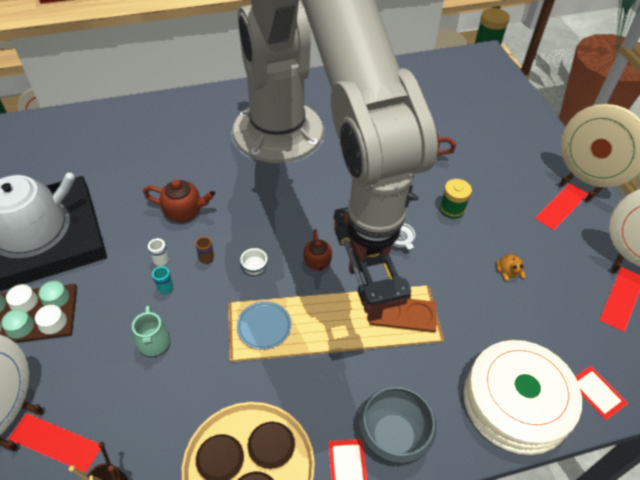

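View pics/side0.png

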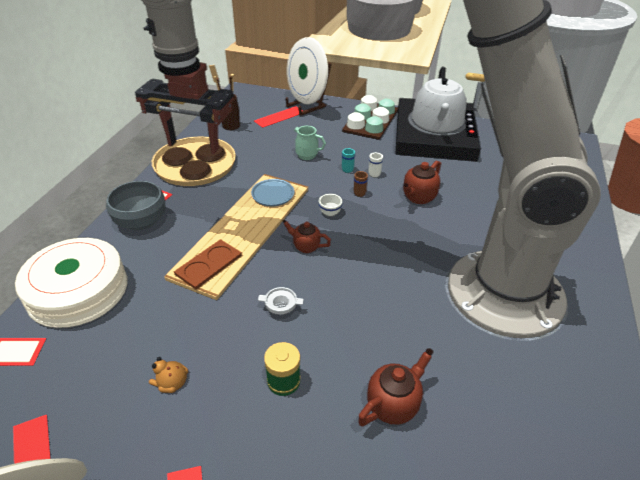

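View pics/wrist0.png

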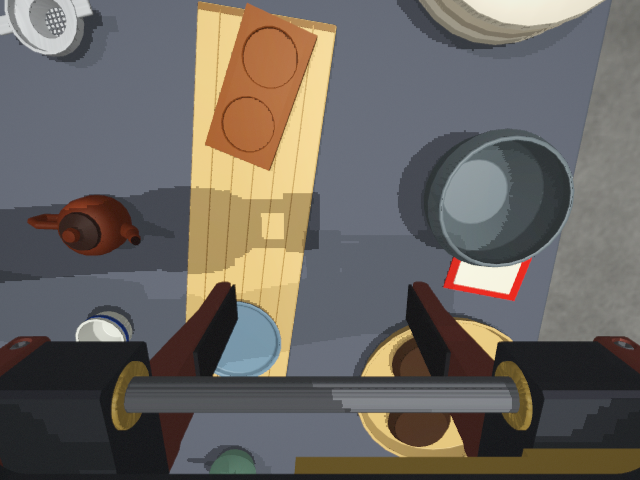

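The scene view shows the pot stand at about (264,325), the saucer at (404,314), the small teapot at (318,253), the tasting cup at (253,261), the white aroma cup at (158,250), the pitcher at (150,333), the toad at (511,266), the caddy at (455,197), and the strainer at (404,237), partly hidden by the arm. The larger teapot look-alikes are at (181,200) and, behind the arm, near (440,147).

```bash
cat >> h.py <<'E'
def K(d):
    f=240/np.tan(np.radians(float(d['fov_y'])/2)); return f,float(d['cx']),float(d['cy'])
def ray(d,u,v):
    f,cx,cy=K(d); T=d['camera_from_world']; R=T[:3,:3]; o=-R.T@T[:3,3]
    r=R.T@np.array([(u-cx)/f,-(v-cy)/f,-1]); return o,r/np.linalg.norm(r)
def plane(d,u,v,z):
    o,r=ray(d,u,v); return o+r*(z-o[2])/r[2]
def tri(*obs):
    A=np.zeros((3,3));b=np.zeros(3);L=[]
    for d,u,v in obs:
        o,r=ray(d,u,v);P=np.eye(3)-np.outer(r,r);A+=P;b+=P@o;L.append((o,P))
    p=np.linalg.solve(A,b); return p,max(np.linalg.norm(P@(p-o)) for o,P in L)
def proj(d,p):
    f,cx,cy=K(d); c=d['camera_from_world']@np.append(p,1); return cx+f*c[0]/-c[2], cy-f*c[1]/-c[2]
def crop(tag,x0,y0,x1,y1,s,out):
    im=cv2.imread(f'pics/{tag}.png')[y0:y1,x0:x1]; im=cv2.resize(im,None,fx=s,fy=s,interpolation=cv2.INTER_CUBIC)
    for x in range((x0+19)//20*20,x1,20): cv2.putText(im,str(x),(int((x-x0)*s),9),0,.33,(255,255,255),1); cv2.line(im,(int((x-x0)*s),10),(int((x-x0)*s),16),(255,255,255),1)
    for y in range((y0+19)//20*20,y1,20): cv2.putText(im,str(y),(0,int((y-y0)*s)+4),0,.33,(255,255,255),1)
    cv2.imwrite(f'pics/{out}.png',im)
E
python3 - <<'E'
from h import *
crop('scene0',120,200,450,370,2.4,'sc_a')
crop('side0',160,110,450,330,2.7,'si_a')
for n in ['scene0','side0','wrist0']:
    im=load(n)['image']; hsv=cv2.cvtColor(im,cv2.COLOR_RGB2HSV)
    for nm,lo,hi in [('board',(15,50,90),(30,200,255)),('blue',(98,80,70),(112,170,255)),('red',(0,130,30),(12,255,230)),('green',(60,50,50),(85,200,255)),('white',(0,0,190),(180,30,255))]:
        m=cv2.inRange(hsv,lo,hi); k,_,st,c=cv2.connectedComponentsWithStats(m)
        print(n,nm,[(st[i][:5].tolist(),c[i].round(1).tolist()) for i in range(1,k) if st[i][4]>80][:14])
E
```

```text
scene0 board [([0, 0, 252, 42, 6175], [97.6, 14.0]), ([441, 0, 98, 29, 1397], [483.6, 9.6]), ([436, 30, 42, 18, 564], [454.9, 37.8]), ([501, 42, 22, 27, 123], [511.0, 55.4]), ([616, 42, 24, 30, 354], [631.1, 54.6]), ([0, 47, 25, 31, 590], [9.9, 62.5]), ([0, 96, 21, 17, 241], [10.8, 103.0]), ([562, 103, 78, 92, 5082], [604.1, 146.0]), ([444, 178, 28, 25, 536], [457.5, 189.8]), ([497, 254, 28, 27, 502], [510.0, 266.4]), ([410, 285, 23, 16, 301], [420.4, 292.7]), ([228, 291, 216, 71, 7494], [324.7, 328.2]), ([181, 401, 134, 79, 5017], [251.5, 440.9]), ([68, 466, 32, 14, 141], [81.5, 474.0])]
scene0 blue [([238, 304, 52, 43, 1735], [263.5, 325.2])]
scene0 red [([523, 0, 30, 74, 403], [537.6, 33.5]), ([560, 35, 57, 90, 2703], [587.9, 72.8]), ([609, 62, 31, 46, 828], [626.6, 87.2]), ([438, 138, 17, 17, 116], [446.0, 145.2]), ([591, 139, 20, 19, 299], [600.7, 148.1]), ([144, 182, 69, 40, 1178], [179.2, 203.1]), ([565, 184, 35, 20, 111], [583.9, 191.9]), ([304, 242, 27, 28, 452], [316.9, 257.5]), ([615, 256, 25, 27, 188], [626.8, 271.5]), ([15, 285, 61, 57, 525], [58.1, 318.5]), ([364, 298, 
[... 2971 characters left out ...]
206, 3, 110, 166, 9325], [258.9, 86.2]), ([28, 195, 112, 60, 3012], [92.9, 222.7]), ([443, 257, 18, 32, 268], [451.5, 273.6]), ([150, 282, 81, 94, 2265], [187.9, 338.3]), ([413, 283, 81, 93, 2304], [455.3, 338.9]), ([0, 337, 49, 39, 746], [17.6, 352.0]), ([594, 337, 46, 36, 626], [622.8, 350.6]), ([393, 340, 35, 36, 510], [408.9, 359.9]), ([159, 414, 33, 55, 868], [173.1, 432.2]), ([388, 414, 96, 43, 2049], [438.5, 429.0])]
wrist0 green [([209, 449, 47, 25, 873], [233.2, 463.2])]
wrist0 white [([0, 0, 77, 54, 1788], [40.4, 26.9]), ([72, 0, 19, 17, 220], [81.2, 7.0]), ([463, 0, 139, 26, 2385], [530.5, 9.7]), ([454, 261, 67, 33, 1371], [487.0, 276.5]), ([76, 319, 48, 22, 548], [103.1, 330.6])]
```

View pics/sc_a.png

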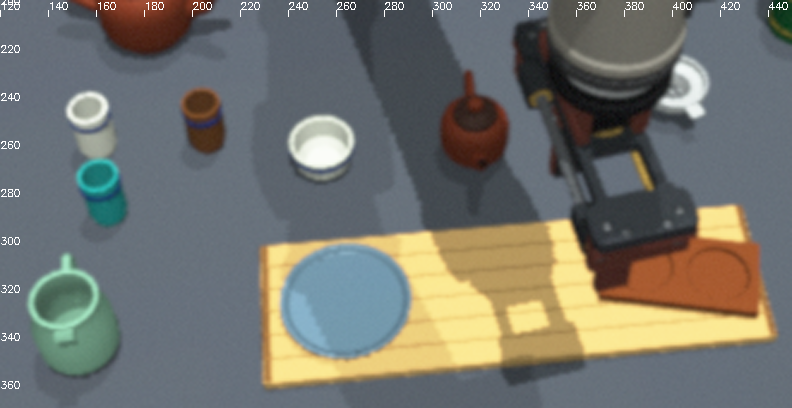

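View pics/si_a.png

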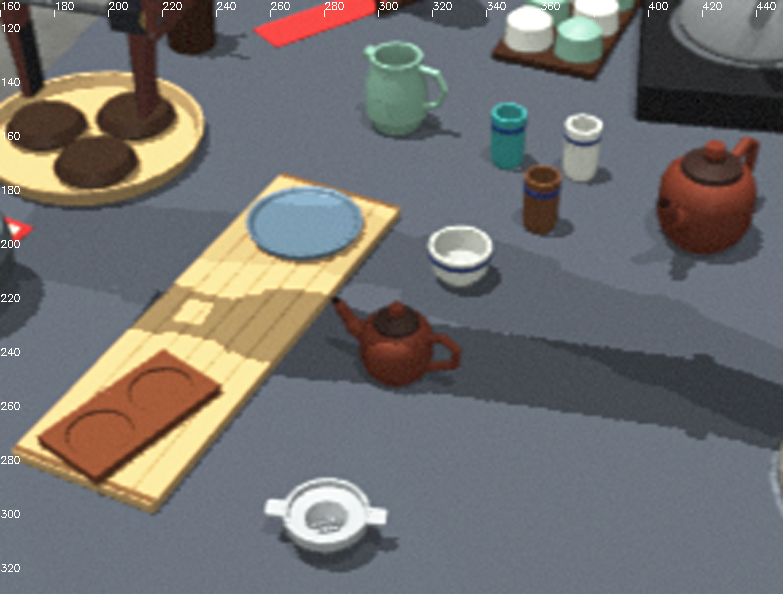

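```bash
python3 - <<'E'
from h import *
S,I,W=load('scene0'),load('side0'),load('wrist0')
a=lambda x,y:(S,120+x/2.4,200+y/2.4); b=lambda x,y:(I,160+x/2.7,110+y/2.7)
P={'bNn':(a(262,247),b(398,208)),'bFn':(a(265,380),b(281,175)),'bNp':(a(740,207),b(153,508)),'bFp':(a(775,336),b(15,448)),
'stand':(a(345,300),b(305,222)),'wellL':(a(718,272),b(100,435),(W,270,57)),'wellR':(b(162,387),(W,248,124)),
'knob':(a(470,103),b(396,307)),'spout':(a(483,162),b(338,301),(W,137,240)),'handle':(a(468,72),b(457,353)),'tcup':(a(321,138),b(460,245)),'acup':(a(90,110),b(583,125)),
'pitch':(a(65,297),b(397,56)),'pith':(a(67,260),b(440,88)),'caddy':((S,458,187),(I,282.5,353))}
for k,o in P.items():
    p,e=tri(*o); print(k,(p*1000).round(1),'res',round(e*1000,1))
for k,x,y in [('strC',328,510),('ear1',268,508),('ear2',385,516)]:
    print(k,plane(*b(x,y),.032).round(4))
print(plane(S,510,272,.01),plane(I,170,385,.01))
E
```

```text
bNn [ 497.  -216.5    8. ] res 0.6
bFn [ 621.9 -235.1    8. ] res 1.5
bNp [558.7 195.9   5.2] res 0.3
bFp [686.2 174.3   8.6] res 0.7
stand [ 569.6 -159.5   15.6] res 0.3
wellL [624.2 149.1  18. ] res 1.9
wellR [600.5  89.1  20.4] res 1.5
knob [433.7 -15.8  63.8] res 2.0
spout [488.  -20.6  51.2] res 1.3
handle [378.9  -3.2  38.6] res 1.2
tcup [ 416.3 -146.9   34.2] res 1.5
acup [ 348.6 -338.7   53.5] res 0.6
pitch [ 547.6 -372.9   75.8] res 0.1
pith [ 499.6 -370.5   50.7] res 2.4
caddy [367.5 330.4  77.9] res 0.1
strC [0.4245 0.1813 0.032 ]
ear1 [0.4666 0.1923 0.032 ]
ear2 [0.3835 0.1746 0.032 ]
[0.5706929  0.37753434 0.01      ] [0.54846748 0.40429761 0.01      ]
```

Triangulation is consistent: the residuals are at most 2.4 mm, and z reads about 4 mm low because of the calibration.

| Item | Position (m) | Check |
|---|---|---|
| Board centre | (0.591, -0.020), yaw -8.6° | |
| Stand | (0.570, -0.159) | expected (0.570, -0.1586) |
| Left well | (0.624, 0.149) | |
| Right well | (0.600, 0.089) | |

I'll start with the teapot, and turn the tool on the way there.

```bash
python3 -m pendant '[[0,[-4.8,0,0],[0,0,-8.5]],[0,[-4.8,0,0],[0,0,-8.5]],[0,[-4.8,-0.3,0],[0,0,-8.5]],[0,[-4.8,-0.3,0],[0,0,-8.5]],[0,[-4.8,-0.3,0],[0,0,-8.5]]]' 10
python3 - <<'E'
from h import *
d=snap('wrist','w1');snap('scene','s1')
E
```

```text
clock: 0.65
tcp_pos: [0.4306, -0.0083, 0.2255]
eef_rot: [[0.685, 0.729, -0.003], [0.729, -0.685, 0.001], [-0.001, -0.003, -1.0]]
wrist_force: [-0.1, 0.4, 0.3]
width: 0.999
```

View pics/w1.png

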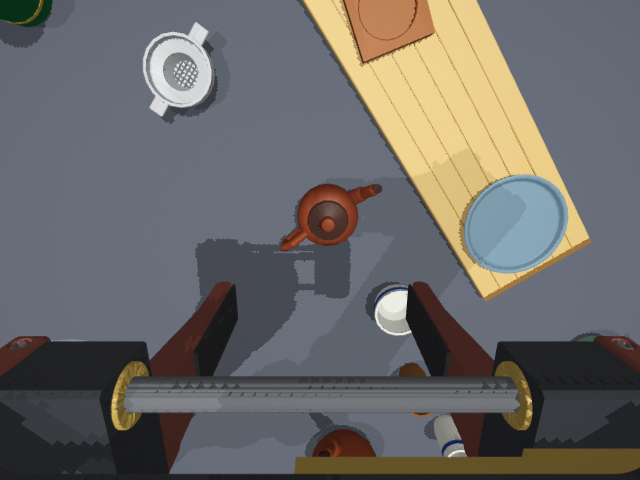

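View pics/s1.png

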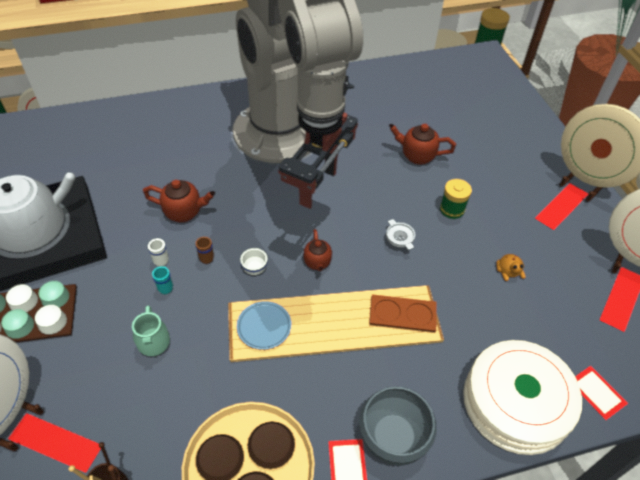

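The wrist view now shows the teapot clearly: knob at (327,224), spout tip at (377,188), handle end at (285,246). The strainer is at (179,70) and the tasting cup at (398,308). I'll refine the positions from these.

```bash
python3 - <<'E'
from h import *
S,I,W=load('s1'),load('side0'),load('w1')
crop('s1',130,220,430,350,2.6,'sc_b'); crop('w1',130,20,410,260,2.8,'w_b')
b=lambda x,y:(I,160+x/2.7,110+y/2.7)
for k,o in {'knob':(b(396,307),(W,327,224)),'spout':(b(338,301),(W,377,188)),'handle':(b(457,353),(W,285,246)),'str':(b(328,510),(W,179,70)),'e1':(b(268,508),(W,201,31)),'e2':(b(385,516),(W,160,106)),
 'stand':(b(305,222),(W,515,223)),'tcup':(b(460,245),(W,398,308))}.items():
    p,e=tri(*o); print(k,(p*1000).round(1),round(e*1000,1))
for k,o in {'aroma':(S,158,250),'brown':(S,204.5,249),'turq':(S,162,281)}.items(): print(k,plane(*o,.03).round(3))
E
```

```text
knob [434.3 -11.   65.9] 0.4
spout [489.2 -21.3  50.1] 1.5
handle [380.9  -4.7  35.6] 0.5
str [427.1 179.9  29.4] 1.8
e1 [467.8 188.4  27.4] 0.6
e2 [388.  172.5  27.2] 3.6
stand [ 573.1 -161.4   13.1] 2.3
tcup [ 418.9 -144.4   32.9] 2.3
aroma [ 0.341 -0.341  0.03 ]
brown [ 0.363 -0.245  0.03 ]
turq [ 0.424 -0.341  0.03 ]
```

View pics/w_b.png

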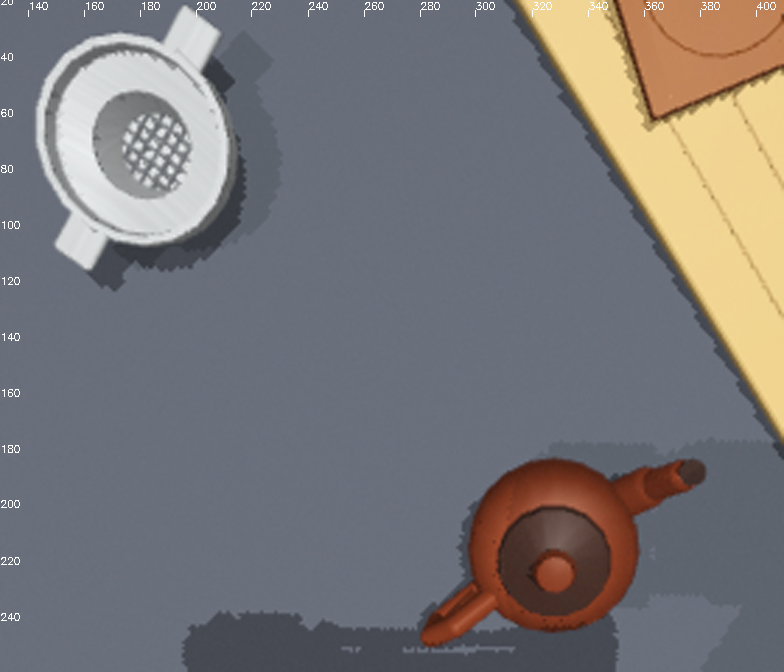

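View pics/sc_b.png

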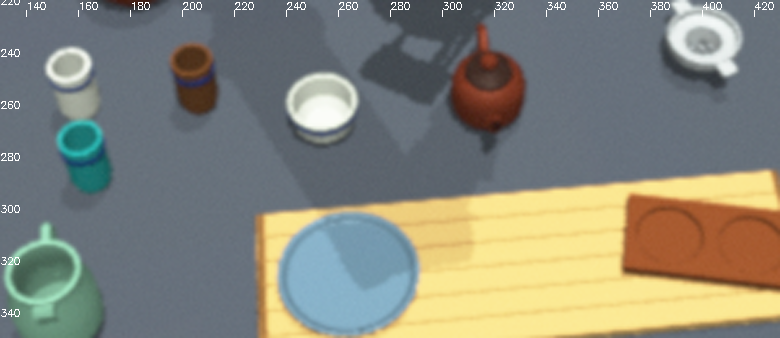

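```bash
python3 -m pendant '[[0,[0.2,-0.2,-1],[0,0,-8.5]],[0,[0.2,-0.1,-2],[0,0,-8.5]],[0,[0,-0.1,-2],[0,0,-8.5]],[0,[0,0,-2],[0,0,-8.5]],[0,[0,0,-2],[0,0,-8.5]]]'
python3 -m pendant '[[0,[0,0,-0.5],[0,0,-8]],[0,[0,0,0],[0,0,-5]],[0,[0,0,0],[0,0,0]]]'
```

```text
clock: 1.25
tcp_pos: [0.4331, -0.0131, 0.1352]
eef_rot: [[0.998, 0.069, 0.005], [0.069, -0.998, 0.005], [0.005, -0.004, -1.0]]
wrist_force: [-0.7, -0.7, 0.0]
width: 1.0
clock: 1.55
tcp_pos: [0.4331, -0.0132, 0.1271]
eef_rot: [[0.986, -0.166, 0.002], [-0.166, -0.986, 0.002], [0.001, -0.002, -1.0]]
wrist_force: [0.7, 0.5, 0.3]
width: 1.0
```

```bash
python3 -m pendant '[[0,[0.1,0.1,-2.5],[0,0,0]],[0,[0,0,-3],[0,0,0]],[0,[0,0,-3],[0,0,0]],[0,[0,0,-1.5],[0,0,0]],[0,[0,0,-0.7],[0,0,0]]]'
python3 - <<'E'
from h import *
snap('side','i2');snap('wrist','w2')
crop('i2',220,160,400,300,4,'i2c')
E
```

```text
clock: 2.05
tcp_pos: [0.4404, -0.011, 0.0188]
eef_rot: [[0.989, -0.148, 0.012], [-0.148, -0.989, 0.004], [0.011, -0.005, -1.0]]
wrist_force: [0.2, 0.3, 0.4]
width: 1.0
```

View pics/i2c.png

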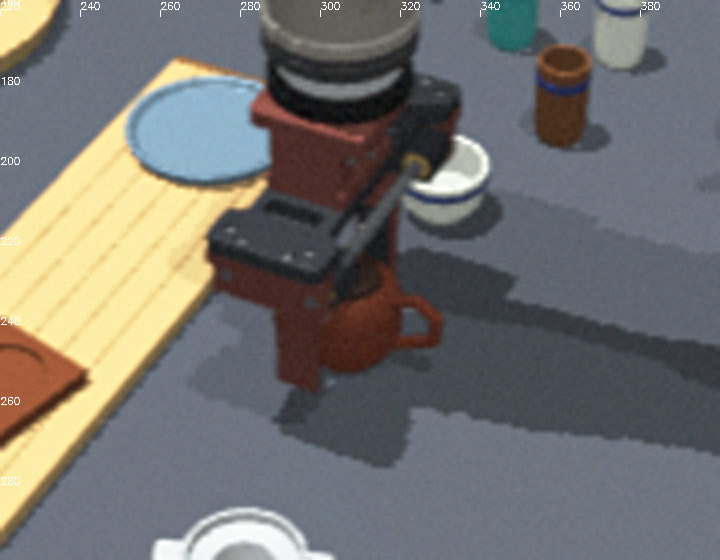

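View pics/w2.png

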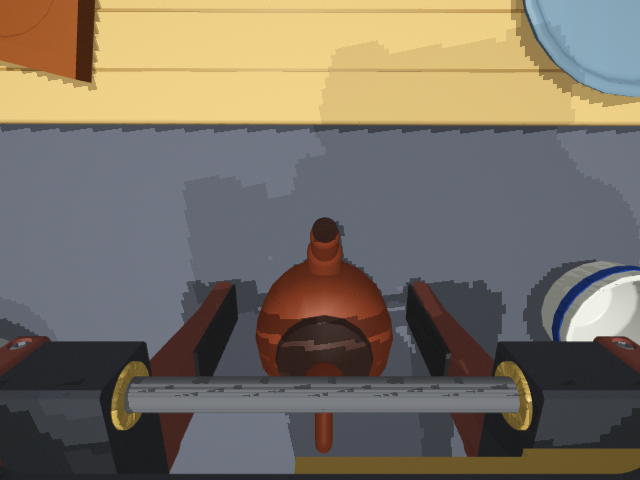

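The body is centred between the jaws and the spout at (325,230) is aligned. The TCP x has drifted +6 mm, so I'll correct that and then close.

```bash
python3 -m pendant '[[0,[-0.6,-0.1,0.1],[0,-0.6,0]],[0,[-0.1,0,0],[0,0,0]],[1,[0,0,0],[0,0,0]],[1,[0,0,0],[0,0,0]],[1,[0,0,0],[0,0,0]]]' 15
python3 -m pendant '[[1,[0,0,0],[0,0,0]],[1,[0,0,0],[0,0,0]],[1,[0,0,0],[0,0,0]]]'
```

```text
clock: 2.65
tcp_pos: [0.4351, -0.0119, 0.0235]
eef_rot: [[0.989, -0.147, 0.029], [-0.147, -0.989, 0.005], [0.028, -0.009, -1.0]]
wrist_force: [0.9, 1.0, 0.1]
width: 0.772
clock: 2.95
tcp_pos: [0.4352, -0.0117, 0.0237]
eef_rot: [[0.989, -0.146, 0.029], [-0.146, -0.989, 0.005], [0.028, -0.009, -1.0]]
wrist_force: [-0.2, -0.6, -0.2]
width: 0.707
```

```bash
python3 -m pendant '[[1,[0,0,1],[0,0,0]],[1,[0,0,2],[0,0,0]],[1,[0.5,0,2.5],[0,0,0]],[1,[1,0,2.5],[0,0,0]],[1,[1,-0.5,2],[0,0,8]]]'
python3 -m pendant '[[1,[1.8,-1.5,0.5],[0,0,8.5]],[1,[1.8,-1.8,0],[0,0,8.5]],[1,[1.8,-1.8,0],[0,0,8.5]],[1,[1.8,-1.8,0],[0,0,8.5]],[1,[1.8,-1.8,0],[0,0,8.5]]]'
python3 -m pendant '[[1,[1,-1.5,0],[0,0,8.5]],[1,[0.5,-1.5,0],[0,0,8.5]],[1,[0,-1,0],[0,0,8.5]],[1,[0,-0.6,0],[0,0,8.5]],[1,[0,0,0],[0,0,5]]]'
```

```text
clock: 3.45
tcp_pos: [0.4551, -0.0171, 0.1259]
eef_rot: [[1.0, -0.005, 0.017], [-0.005, -1.0, 0.006], [0.017, -0.006, -1.0]]
wrist_force: [0.3, 0.4, -2.7]
width: 0.706
clock: 3.95
tcp_pos: [0.5477, -0.1047, 0.1377]
eef_rot: [[0.733, 0.681, 0.013], [0.68, -0.733, 0.019], [0.022, -0.005, -1.0]]
wrist_force: [0.4, 1.1, -2.2]
width: 0.701
clock: 4.45
tcp_pos: [0.5631, -0.1577, 0.1395]
eef_rot: [[0.133, 0.991, -0.004], [0.991, -0.133, 0.019], [0.019, -0.006, -1.0]]
wrist_force: [-0.5, 0.4, -2.3]
width: 0.707
```

```bash
python3 -m pendant '[[1,[0.7,-0.1,-2],[0,0,0]],[1,[0,0,-2],[0,0,0]],[1,[0,0,-1],[0,0,0]],[1,[0,0,0],[0,0,0]]]'
python3 - <<'E'
from h import *
snap('side','i3');snap('wrist','w3');snap('scene','s3')
crop('i3',220,100,400,240,4,'i3c');crop('s3',200,240,380,380,4,'s3c')
E
```

```text
clock: 4.85
tcp_pos: [0.5691, -0.1607, 0.0901]
eef_rot: [[0.133, 0.991, -0.004], [0.991, -0.133, 0.017], [0.017, -0.006, -1.0]]
wrist_force: [-0.1, 0.1, -3.0]
width: 0.703
```

View pics/i3c.png

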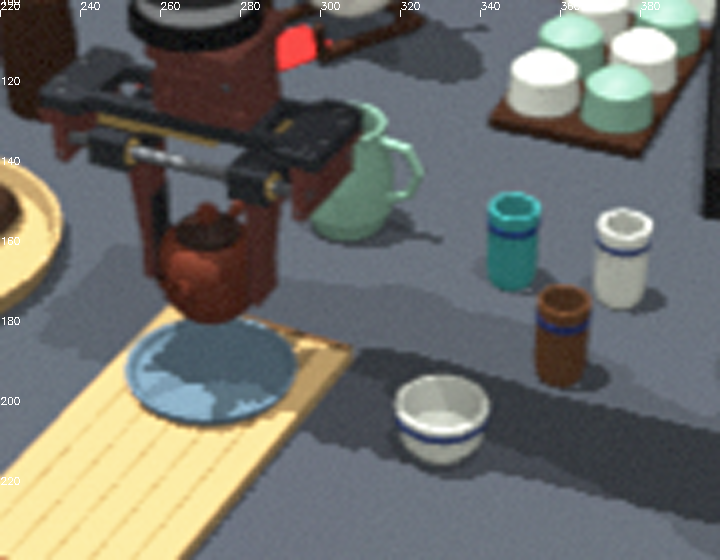

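View pics/w3.png

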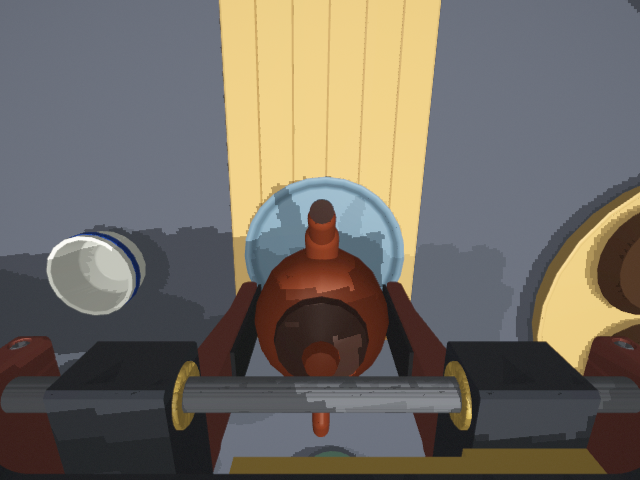

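View pics/s3c.png

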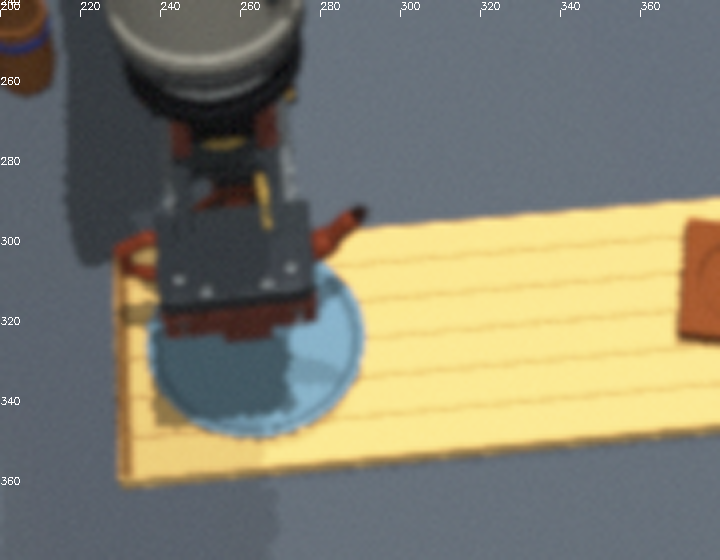

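The wrist view shows the stand spanning columns 245–404, with its centre at 324, about 2 mm to the +x side of the pot. I'll lower slowly.

```bash
python3 -m pendant '[[1,[0.15,0.1,-1.5],[0,0,0]],[1,[0,0,-1.5],[0,0,0]],[1,[0,0,-1],[0,0,0]],[1,[0,0,-0.5],[0,0,0]],[1,[0,0,0],[0,0,0]]]'
python3 -m pendant '[[1,[0,0,-0.2],[0,0,0]],[1,[0,0,0],[0,0,0]]]'
```

```text
clock: 5.5
tcp_pos: [0.5729, -0.1595, 0.0443]
eef_rot: [[0.132, 0.991, 0.001], [0.991, -0.132, 0.016], [0.016, -0.001, -1.0]]
wrist_force: [-0.4, 0.4, -1.8]
width: 0.703
clock: 5.7
tcp_pos: [0.5729, -0.1596, 0.042]
eef_rot: [[0.132, 0.991, 0.001], [0.991, -0.132, 0.016], [0.016, -0.001, -1.0]]
wrist_force: [-0.7, -0.0, -1.6]
width: 0.706
```

```bash
python3 -m pendant '[[1,[-0.2,0,-0.1],[0,0,0]],[1,[0,0,-0.1],[0,0,0]],[1,[0,0,0],[0,0,0]]]'
```

```text
clock: 6.0
tcp_pos: [0.5712, -0.16, 0.0412]
eef_rot: [[0.132, 0.991, 0.002], [0.991, -0.132, 0.016], [0.016, -0.0, -1.0]]
wrist_force: [0.4, -0.0, -3.1]
width: 0.701
```

```bash
python3 -m pendant '[[1,[0,0,-0.1],[0,0,0]],[1,[0,0,-0.1],[0,0,0]],[1,[0,0,0],[0,0,0]]]'; python3 -m pendant '[[1,[0,0,-0.1],[0,0,0]],[1,[0,0,0],[0,0,0]]]'
```

```text
clock: 6.3
tcp_pos: [0.5715, -0.1602, 0.0412]
eef_rot: [[0.133, 0.991, 0.003], [0.991, -0.133, 0.016], [0.016, 0.001, -1.0]]
wrist_force: [-0.5, 0.1, -2.2]
width: 0.705
clock: 6.5
tcp_pos: [0.5718, -0.1605, 0.041]
eef_rot: [[0.133, 0.991, 0.004], [0.991, -0.133, 0.015], [0.016, 0.002, -1.0]]
wrist_force: [-1.1, 0.0, -0.9]
width: 0.705
```

```bash
python3 -m pendant '[[1,[0,0,-0.15],[0,0,0]],[1,[0,0,-0.1],[0,0,0]],[1,[0,0,0],[0,0,0]]]'; python3 -m pendant '[[0.2,[0,0,0],[0,0,0]],[0.2,[0,0,0],[0,0,0]],[0.2,[0,0,0],[0,0,0]]]'
python3 - <<'E'
from h import *
snap('side','i4');snap('wrist','w4');crop('i4',220,100,400,240,4,'i4c')
E
```

```text
clock: 6.8
tcp_pos: [0.5721, -0.1607, 0.0406]
eef_rot: [[0.133, 0.991, 0.004], [0.991, -0.133, 0.015], [0.015, 0.002, -1.0]]
wrist_force: [0.3, -0.5, -2.9]
width: 0.704
clock: 7.1
tcp_pos: [0.5732, -0.1608, 0.0405]
eef_rot: [[0.133, 0.991, 0.006], [0.991, -0.133, 0.015], [0.015, 0.004, -1.0]]
wrist_force: [-0.0, 0.5, -0.3]
width: 0.8
```

View pics/i4c.png

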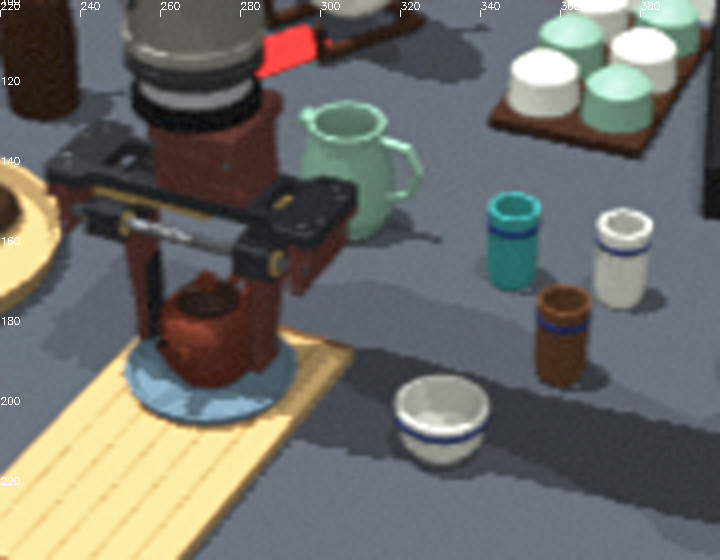

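View pics/w4.png

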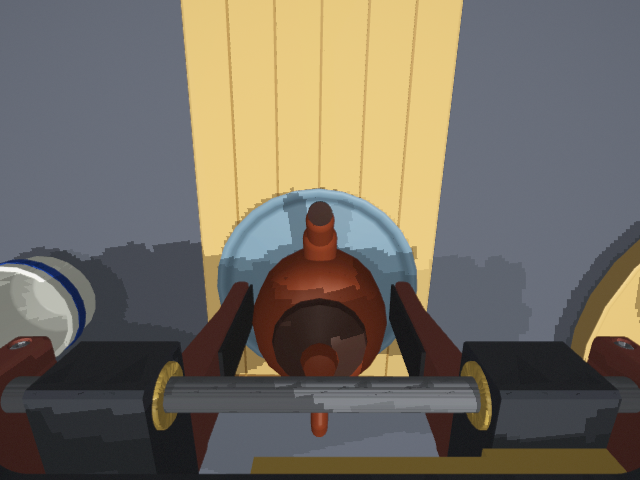

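```bash
python3 -m pendant '[[0.2,[0,0,1],[0,0,0]],[0.2,[0,0,3],[0,0,0]],[0.2,[0,0,4],[0,0,0]],[0.1,[0,0,4],[0,0,-4]],[0,[0,-1,2],[0,0,-8]]]'
python3 -m pendant '[[0,[-0.5,-4,0],[0,0,-8.5]],[0,[-0.5,-4,0],[0,0,-8.5]],[0,[-0.5,-3,0],[0,0,-8.5]],[0,[-0.5,-2,0],[0,0,-8.5]],[0,[0,-1,0],[0,0,-8.5]]]'
python3 - <<'E'
from h import *
snap('side','i5');snap('wrist','w5');snap('scene','s5');crop('s5',110,280,290,370,4.4,'s5c');crop('i5',240,110,380,230,5,'i5c')
E
```

```text
clock: 7.7
tcp_pos: [0.5701, -0.1685, 0.1839]
eef_rot: [[0.338, 0.941, 0.003], [0.941, -0.338, 0.018], [0.018, -0.003, -1.0]]
wrist_force: [1.1, -0.4, -0.1]
width: 0.946
clock: 8.2
tcp_pos: [0.5526, -0.3131, 0.1947]
eef_rot: [[0.89, 0.454, 0.028], [0.454, -0.891, 0.002], [0.026, 0.011, -1.0]]
wrist_force: [0.1, -0.5, 0.3]
width: 1.005
```

View pics/w5.png

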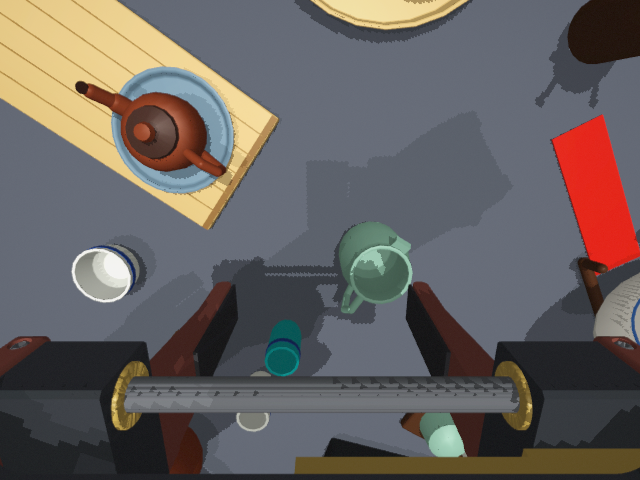

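View pics/s5c.png

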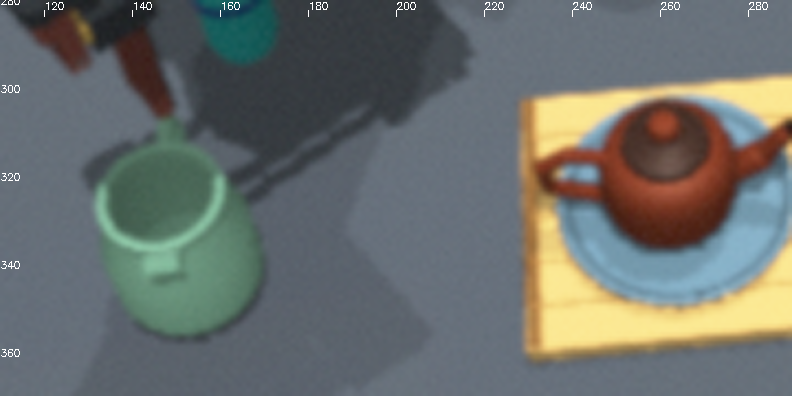

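View pics/i5c.png

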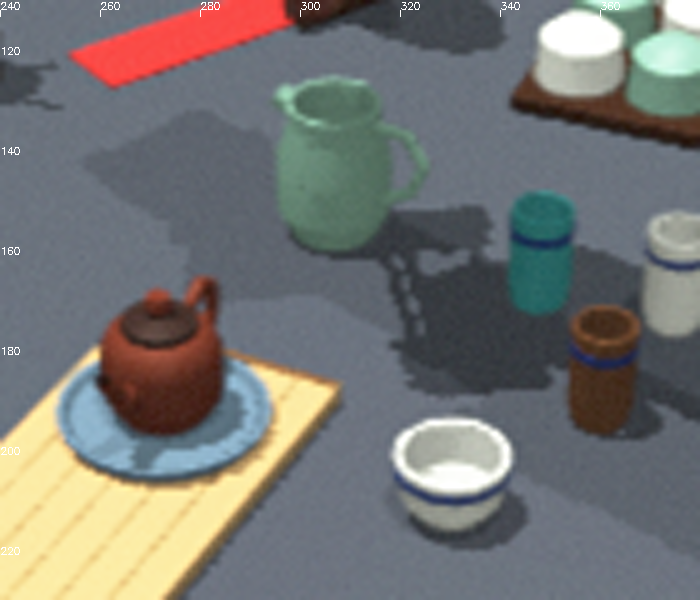

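```bash
python3 - <<'E'
from h import *
S,I,W=load('s5'),load('i5'),load('w5')
for k,o in {'knob':((S,260.5,307.7),(I,271.6,170),(W,143,132)),'stand':((S,263.7,325.2),(I,273,191.5),(W,172.5,130)),'mouth':((S,146.4,323.6),(I,306.4,130.4),(W,380,273)),'handle':((I,325,142),(W,348,307)),'lip':((I,296.8,129.5),(W,403,245)),
'tasting':((I,330.6,201),(S,253.8,257.5),(W,102,273)),'turq':((S,161,272),(I,348.4,150),(W,282,358)),'spout':((S,289,308.5),(W,80,87)),'phandle':((S,235,319),(W,222,172))}.items():
    p,e=tri(*o); print(k,(p*1000).round(1),round(e*1000,1))
print(plane(W,172.5,130,.022))
E
```

```text
knob [ 570.7 -161.    81.8] 1.7
stand [ 571.2 -158.2   18.6] 3.0
mouth [ 549.4 -372.9   77. ] 1.7
handle [ 497.8 -372.4   49.1] 1.7
lip [ 579.6 -379.7   70.2] 0.2
tasting [ 417.  -146.1   33.4] 2.7
turq [ 423.6 -337.5   58.4] 2.7
spout [ 581.4 -109.3   78.1] 1.4
phandle [ 563.4 -214.3   49.9] 1.7
[ 0.5734588  -0.15688805  0.022     ]
```

```bash
python3 -m pendant '[[0,[-0.2,-2.5,0],[0,1.6,-8]],[0,[0,-2,-1],[0,0,-8]],[0,[0,-1,-2],[0,0,-8]],[0,[0,-0.2,-2],[0,0,-6]],[0,[0,0,-1],[0,0,0]]]'
```

```text
clock: 8.85
tcp_pos: [0.5564, -0.3612, 0.1355]
eef_rot: [[1.0, -0.028, 0.007], [-0.028, -1.0, 0.005], [0.006, -0.005, -1.0]]
wrist_force: [-0.5, 0.1, 0.4]
width: 0.999
```

```bash
python3 -m pendant '[[0,[-0.7,-1.2,0],[0,0,-4]],[0,[0,0,0],[0,0,0]]]'
```

```text
clock: 9.05
tcp_pos: [0.5497, -0.3695, 0.1336]
eef_rot: [[0.996, -0.085, 0.004], [-0.085, -0.996, 0.008], [0.004, -0.008, -1.0]]
wrist_force: [-0.4, -0.9, -0.3]
width: 1.0
```

```bash
python3 -m pendant '[[0,[0,-0.3,-2.5],[0,0,0]],[0,[0,0,-3],[0,0,0]],[0,[0,0,-3],[0,0,0]],[0,[0,0,-2],[0,0,0]],[0,[0,0,-0.6],[0,0,0]]]'; python3 - <<'E'
from h import *
snap('wrist','w6')
E
```

```text
clock: 9.55
tcp_pos: [0.5569, -0.3655, 0.0237]
eef_rot: [[0.999, -0.049, 0.015], [-0.049, -0.999, 0.011], [0.014, -0.012, -1.0]]
wrist_force: [-0.2, -0.7, -0.2]
width: 0.996
```

View pics/w6.png

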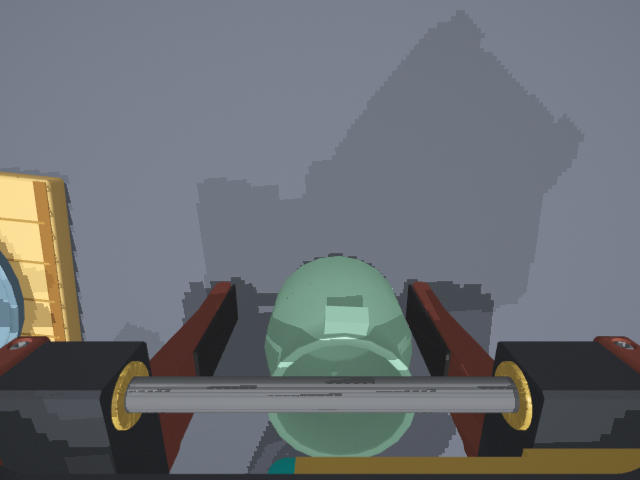

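The pitcher is between the jaws, slightly to the right (about column 340). I'll correct the drift and then close.

```bash
python3 -m pendant '[[0,[-0.7,-0.6,-0.1],[0,0.6,-2]],[0,[-0.1,-0.1,0],[0,0,0]],[0,[0,0,0],[0,0,0]]]'; python3 -m pendant '[[1,[0,0,0],[0,0,0]],[1,[0,0,0],[0,0,0]],[1,[0,0,0],[0,0,0]],[1,[0,0,0],[0,0,0]],[1,[0,0,0],[0,0,0]]]' 15
```

```text
clock: 9.9
tcp_pos: [0.5506, -0.3728, 0.0258]
eef_rot: [[0.997, -0.081, 0.008], [-0.082, -0.997, 0.01], [0.007, -0.011, -1.0]]
wrist_force: [-0.5, -0.2, 0.1]
width: 0.996
clock: 10.4
tcp_pos: [0.5518, -0.3736, 0.0282]
eef_rot: [[0.997, -0.081, 0.011], [-0.081, -0.997, 0.008], [0.01, -0.009, -1.0]]
wrist_force: [-0.5, -0.9, -1.0]
width: 0.737
```

```bash
python3 -m pendant '[[1,[0,0,1],[0,0,0]],[1,[0,0,3],[0,0,0]],[1,[0,0,4],[0,0,0]],[1,[0,0,4],[0,0,0]],[1,[0,0.5,3.5],[0,0,0]]]'
python3 -m pendant '[[1,[0.3,3,1],[0,0,0]],[1,[0.5,4,0],[0,0,0]],[1,[0.5,4.5,0],[0,0,0]],[1,[0.5,4.5,0],[0,0,0]],[1,[0.5,4.5,0],[0,0,0]]]'
```

```text
clock: 10.9
tcp_pos: [0.5463, -0.3658, 0.1832]
eef_rot: [[0.997, -0.082, -0.002], [-0.082, -0.997, 0.015], [-0.003, -0.014, -1.0]]
wrist_force: [0.2, -0.5, -1.0]
width: 0.737
clock: 11.4
tcp_pos: [0.569, -0.1659, 0.2051]
eef_rot: [[0.995, -0.097, 0.012], [-0.097, -0.995, 0.004], [0.011, -0.005, -1.0]]
wrist_force: [0.6, 0.9, -1.5]
width: 0.737
```

```bash
python3 -m pendant '[[1,[0.5,4.2,0],[0,0,0]],[1,[0.5,4,0],[0,0,0]],[1,[0.5,3,0],[0,0,0]],[1,[0.3,1,0],[0,0,0]],[1,[0,0,0],[0,0,0]]]'; python3 -m pendant '[[1,[0,0.2,-2],[0,0,0]],[1,[0,0,-3],[0,0,0]],[1,[0,0,-3],[0,0,0]],[1,[0,0,-2],[0,0,0]],[1,[0,0,0],[0,0,0]]]'
python3 - <<'E'
from h import *
snap('side','i7');snap('wrist','w7');snap('scene','s7');crop('i7',160,110,340,250,4,'i7c');crop('s7',220,240,440,370,3.6,'s7c')
E
```

```text
clock: 11.9
tcp_pos: [0.5867, -0.0306, 0.208]
eef_rot: [[0.996, -0.086, 0.013], [-0.086, -0.996, 0.008], [0.013, -0.009, -1.0]]
wrist_force: [0.4, -0.4, -2.7]
width: 0.739
clock: 12.4
tcp_pos: [0.5868, -0.0402, 0.1077]
eef_rot: [[0.995, -0.097, 0.018], [-0.098, -0.995, 0.002], [0.017, -0.004, -1.0]]
wrist_force: [-0.3, 0.4, -0.8]
width: 0.738
```

View pics/w7.png

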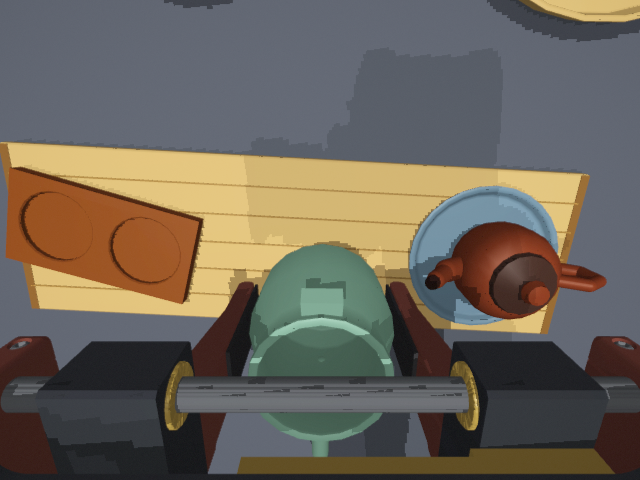

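View pics/i7c.png

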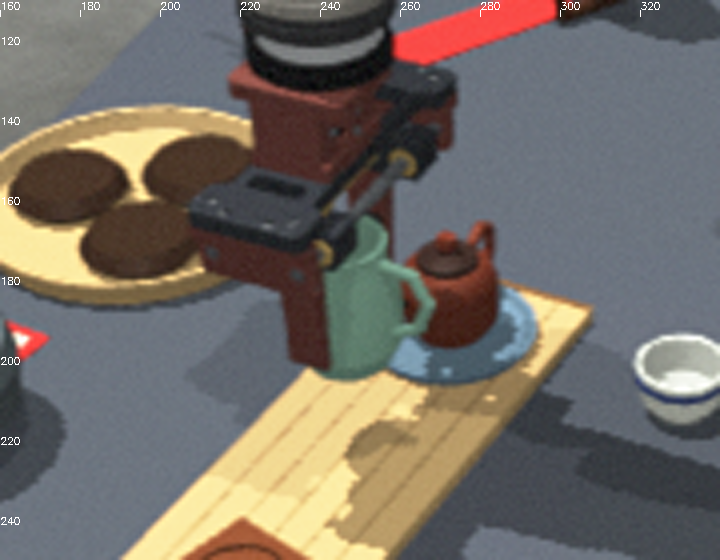

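View pics/s7c.png

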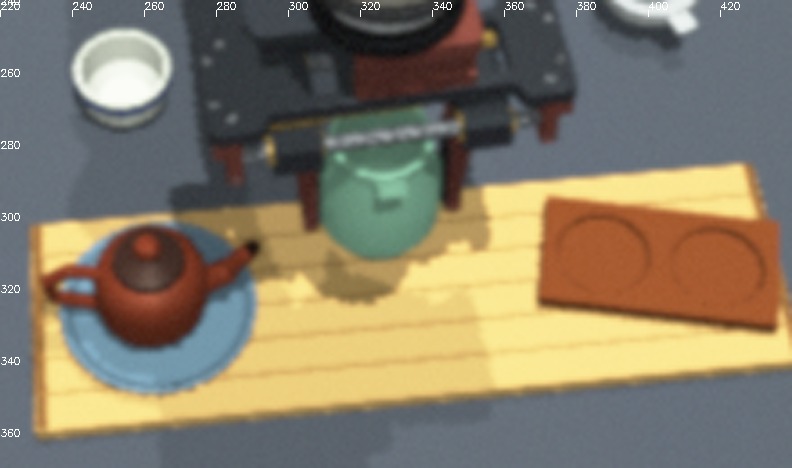

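```bash
python3 - <<'E'
from h import *
S,I,W=load('s7'),load('side0'),load('w7')
L=tri((S,419.4,314.4),(I,197,271.1),(W,57,226)); R=tri((S,387.5,311.4),(I,220,253.3),(W,147,250)); st=tri((S,263.8,325),(I,273,192.2),(W,484,255))
for k,p in (('L',L),('R',R),('st',st)): print(k,(p[0]*1000).round(1),round(p[1]*1000,1))
sc=(L[0]+R[0])/2; print('saucer',sc.round(4),'mid',((sc+st[0])/2).round(4),'dist',np.linalg.norm((sc-st[0])[:2]))
E
```

```text
L [625.  149.1  18. ] 1.9
R [601.5  87.8  19.1] 1.6
st [ 570.5 -160.5   15.5] 1.9
saucer [0.6132 0.1184 0.0186] mid [ 0.5919 -0.0211  0.017 ] dist 0.2822406876073677
```

```bash
python3 -m pendant '[[1,[0.5,1.9,0],[0,0,0]],[1,[0,0,-2],[0,0,0]],[1,[0,0,-2],[0,0,0]],[1,[0,0,-1],[0,0,0]],[1,[0,0,0],[0,0,0]]]'
```

```text
clock: 13.05
tcp_pos: [0.6012, -0.022, 0.0688]
eef_rot: [[0.994, -0.1, 0.039], [-0.1, -0.995, 0.004], [0.039, -0.008, -0.999]]
wrist_force: [0.3, 0.1, -2.3]
width: 0.735
```

```bash
python3 -m pendant '[[1,[-0.8,0.1,-0.8],[0,1.6,0]],[1,[0,0,-0.8],[0,0,0]],[1,[0,0,-0.4],[0,0,0]],[1,[0,0,0],[0,0,0]]]'
```

```text
clock: 13.45
tcp_pos: [0.5944, -0.0216, 0.0503]
eef_rot: [[0.995, -0.101, 0.013], [-0.101, -0.995, 0.004], [0.013, -0.005, -1.0]]
wrist_force: [-0.4, -0.6, -1.5]
width: 0.739
```

```bash
python3 -m pendant '[[1,[-0.1,0,-0.4],[0,0.1,0]],[1,[0,0,-0.3],[0,0,0]],[1,[0,0,-0.2],[0,0,0]],[1,[0,0,0],[0,0,0]]]';python3 -m pendant '[[1,[-0.1,0,-0.1],[0,0.1,0]],[1,[0,0,0],[0,0,0]]]'
```

```text
clock: 13.85
tcp_pos: [0.5937, -0.0217, 0.0409]
eef_rot: [[0.995, -0.101, 0.012], [-0.101, -0.995, 0.004], [0.012, -0.005, -1.0]]
wrist_force: [-0.2, -0.2, -2.4]
width: 0.738
clock: 14.05
tcp_pos: [0.5933, -0.0218, 0.0403]
eef_rot: [[0.995, -0.101, 0.012], [-0.101, -0.995, 0.004], [0.011, -0.005, -1.0]]
wrist_force: [0.1, -0.1, -1.0]
width: 0.736
```

```bash
python3 -m pendant '[[1,[0,0,-0.1],[0,0,0]],[1,[0,0,-0.1],[0,0,0]],[0.15,[0,0,0],[0,0,0]],[0.15,[0,0,0],[0,0,0]],[0.15,[0,0,0],[0,0,0]]]'
python3 - <<'E'
from h import *
snap('side','i8');snap('wrist','w8');crop('i8',160,110,340,250,4,'i8c')
E
```

```text
clock: 14.55
tcp_pos: [0.594, -0.0218, 0.0408]
eef_rot: [[0.995, -0.101, 0.013], [-0.101, -0.995, 0.005], [0.013, -0.006, -1.0]]
wrist_force: [0.3, -0.5, 1.1]
width: 0.847
```

View pics/i8c.png

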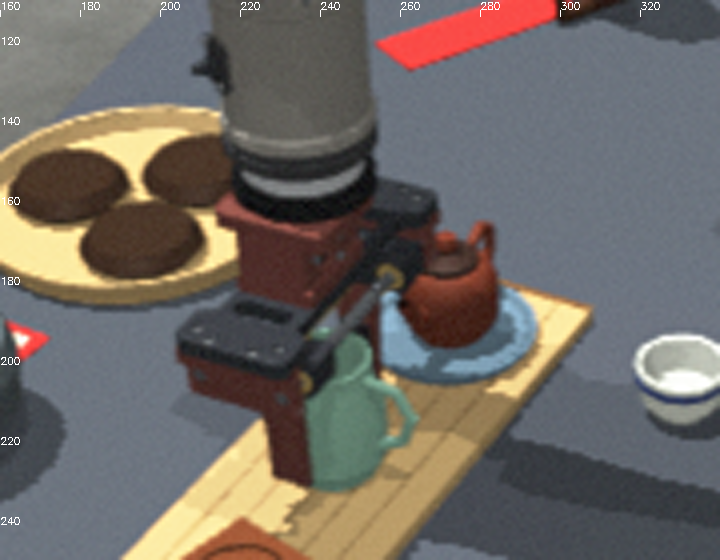

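View pics/w8.png

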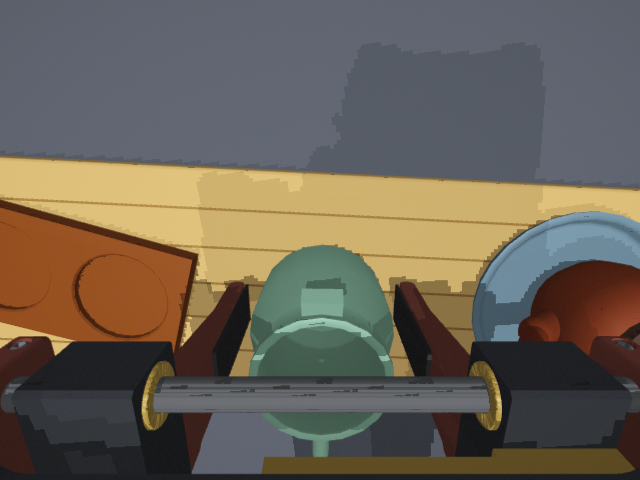

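```bash
python3 -m pendant '[[0.1,[0,0,1],[0,0,0]],[0.1,[0,0,3],[0,0,0]],[0.1,[0,0,4],[0,0,0]],[0,[0,0,4.5],[0,0,0]],[0,[-1,1,3],[0,0,4]]]'
python3 -m pendant '[[0,[-3,3.5,0],[0,0,5]],[0,[-3,3.8,0],[0,0,4]],[0,[-3,3.8,0],[0,0,4]],[0,[-3,3.8,0],[0,0,0]],[0,[-2,2,-1],[0,0,0]]]'
python3 - <<'E'
from h import *
snap('side','i9');snap('wrist','w9');snap('scene','s9');crop('s9',280,210,440,320,4.9,'s9c');crop('i9',200,170,340,320,4,'i9c')
E
```

```text
clock: 15.15
tcp_pos: [0.5801, -0.0134, 0.1981]
eef_rot: [[0.999, -0.033, 0.003], [-0.033, -0.999, 0.002], [0.003, -0.003, -1.0]]
wrist_force: [1.2, 0.6, -0.0]
width: 0.998
clock: 15.65
tcp_pos: [0.4416, 0.1575, 0.1995]
eef_rot: [[0.98, 0.195, 0.023], [0.195, -0.981, 0.008], [0.024, -0.003, -1.0]]
wrist_force: [-0.4, -0.2, 0.4]
width: 1.003
```

View pics/w9.png

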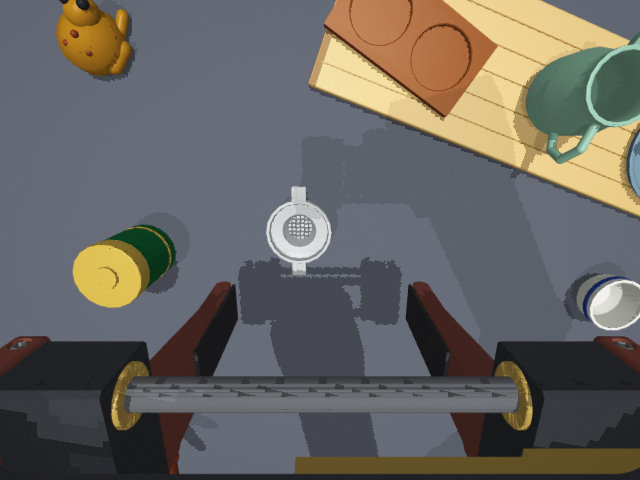

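View pics/s9c.png

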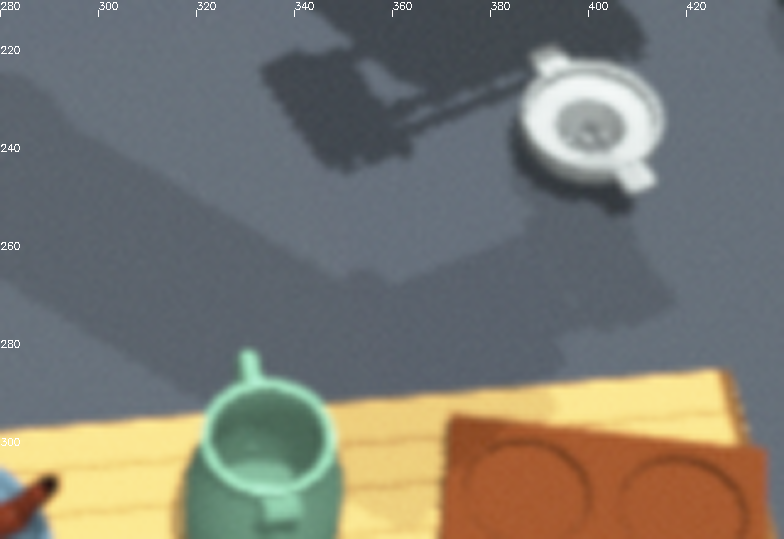

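View pics/i9c.png

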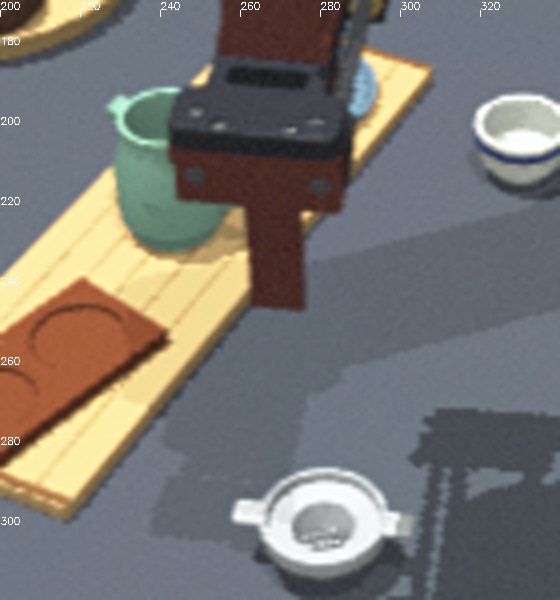

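```bash
python3 - <<'E'
from h import *
S,I,W=load('s9'),load('i9'),load('w9')
for k,o in {'str':((S,400.8,234.1),(I,281.2,298.8),(W,299,231)),'e1':((S,409,246.5),(I,260.5,298.2),(W,299,194)),'e2':((S,391.5,222.5),(I,300.5,301),(W,299.5,268)),'mouth':((S,335.1,299),(I,241.2,199.5))}.items():
    p,e=tri(*o); print(k,(p*1000).round(1),round(e*1000,1))
for k,o in {'str':(W,299,231),'e1':(W,299,194),'e2':(W,299.5,268)}.items(): print(k,plane(*o,.03).round(4))
E
```

```text
str [427.2 179.2  28.1] 1.4
e1 [464.3 186.4  26.8] 2.2
e2 [389.3 171.7  26.3] 1.4
mouth [590.2 -21.8  88.4] 0.1
str [0.4286 0.1803 0.03  ]
e1 [0.4637 0.1868 0.03  ]
e2 [0.3914 0.173  0.03  ]
```

```bash
python3 -m pendant '[[0,[-1.4,2,-3],[0,1.3,0]],[0,[0,0,-4],[0,0,0]],[0,[0,0,-4],[0,0,0]],[0,[0,0,-2],[0,0,0]],[0,[0,0,0],[0,0,0]]]'
```

```text
clock: 16.3
tcp_pos: [0.4351, 0.1726, 0.0687]
eef_rot: [[0.982, 0.187, 0.008], [0.187, -0.982, 0.009], [0.01, -0.007, -1.0]]
wrist_force: [0.2, -0.6, -0.3]
width: 0.999
```

```bash
python3 -m pendant '[[0,[-0.8,0.7,-1.5],[0,0.3,0]],[0,[0,0,-1.5],[0,0,0]],[0,[-0.1,0,-1],[0,0,0]],[0,[-0.1,0,-0.5],[0,0,0]],[0,[0,0,0],[0,0,0]]]'
python3 - <<'E'
from h import *
snap('wrist','w10')
E
```

```text
clock: 16.8
tcp_pos: [0.432, 0.1774, 0.0269]
eef_rot: [[0.984, 0.179, 0.011], [0.179, -0.984, 0.01], [0.012, -0.008, -1.0]]
wrist_force: [0.1, 0.1, 0.9]
width: 0.998
```

View pics/w10.png

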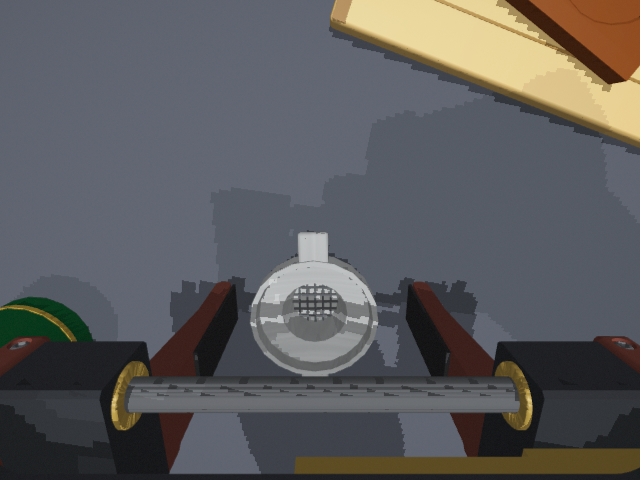

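```bash
python3 - <<'E'
from h import *
W=load('w10'); print(plane(W,314,317,.032))
E
python3 -m pendant '[[0,[-0.4,0.15,-0.3],[0,0.3,0]],[0,[0,0,-0.2],[0,0,0]],[0,[0,0,0],[0,0,0]]]'
```

```text
[0.4293727  0.18087171 0.032     ]
clock: 17.15
tcp_pos: [0.4291, 0.1795, 0.0235]
eef_rot: [[0.984, 0.179, 0.008], [0.179, -0.984, 0.012], [0.01, -0.01, -1.0]]
wrist_force: [0.7, 0.7, 0.3]
width: 1.006
```

```bash
python3 -m pendant '[[0,[-0.1,0.1,-0.15],[0,0,0]],[1,[0,0,0],[0,0,0]],[1,[0,0,0],[0,0,0]],[1,[0,0,0],[0,0,0]],[1,[0,0,0],[0,0,0]]]' 10
python3 -m pendant '[[1,[0,0,0],[0,0,0]],[1,[0,0,0],[0,0,0]]]'
```

```text
clock: 17.65
tcp_pos: [0.4282, 0.1808, 0.0222]
eef_rot: [[0.984, 0.179, 0.009], [0.179, -0.984, 0.012], [0.011, -0.01, -1.0]]
wrist_force: [-0.2, -0.5, -0.2]
width: 0.7
clock: 17.85
tcp_pos: [0.4282, 0.1809, 0.0222]
eef_rot: [[0.984, 0.179, 0.009], [0.179, -0.984, 0.012], [0.011, -0.01, -1.0]]
wrist_force: [-0.1, 0.0, -0.7]
width: 0.703
```

```bash
python3 -m pendant '[[1,[0,0,1],[0,0,0]],[1,[0,0,3],[0,0,0]],[1,[0,0,4],[0,0,0]],[1,[1,-1,5],[0,0,0]],[1,[2,-2.5,4],[0,0,0]]]'
python3 -m pendant '[[1,[2.8,-3.4,0],[0,0,0]],[1,[2.8,-3.4,0],[0,0,0]],[1,[2.8,-3.4,0],[0,0,0]],[1,[2.3,-2.8,0],[0,0,0]],[1,[1,-1.4,0],[0,0,0]]]'; python3 -m pendant '[[1,[0,0,0],[0,0,0]]]'
```

```text
clock: 18.35
tcp_pos: [0.4509, 0.1465, 0.1921]
eef_rot: [[0.983, 0.186, -0.003], [0.186, -0.983, 0.006], [-0.002, -0.007, -1.0]]
wrist_force: [1.0, 1.1, -0.6]
width: 0.708
clock: 18.85
tcp_pos: [0.5754, -0.0031, 0.2048]
eef_rot: [[0.982, 0.188, 0.014], [0.188, -0.982, 0.013], [0.016, -0.01, -1.0]]
wrist_force: [-0.1, 0.0, 0.8]
width: 0.705
clock: 18.95
tcp_pos: [0.5762, -0.0062, 0.2054]
eef_rot: [[0.983, 0.184, 0.015], [0.184, -0.983, 0.012], [0.017, -0.009, -1.0]]
wrist_force: [-1.2, -0.3, -0.8]
width: 0.698
```

```bash
python3 -m pendant '[[1,[1,-1.2,-2],[0,0.3,0]],[1,[0.2,-0.3,-2.5],[0,0,0]],[1,[0,0,-2],[0,0,0]],[1,[0,0,0],[0,0,0]]]'
python3 - <<'E'
from h import *
print(manip.read_state()['tcp_pos'])
snap('side','i11');snap('wrist','w11');snap('scene','s11');crop('s11',270,220,430,330,4.9,'s11c');crop('i11',170,130,310,250,5,'i11c')
E
```

```text
clock: 19.35
tcp_pos: [0.5865, -0.0176, 0.141]
eef_rot: [[0.982, 0.186, 0.01], [0.186, -0.982, 0.015], [0.013, -0.012, -1.0]]
wrist_force: [-0.7, 0.4, -0.8]
width: 0.702
[ 0.58654351 -0.01760737  0.14097127]
```

View pics/w11.png

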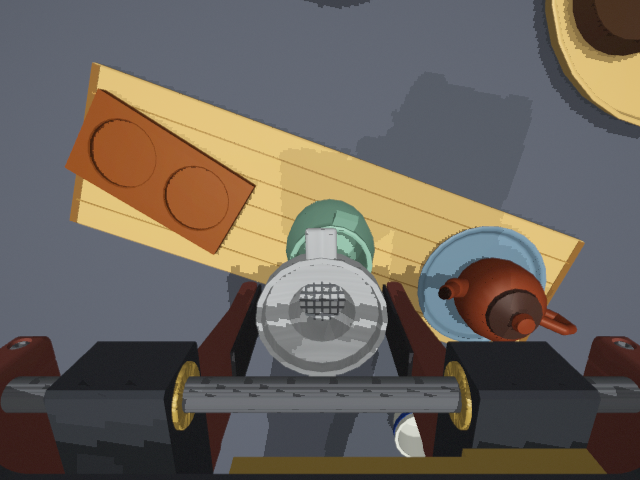

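View pics/s11c.png

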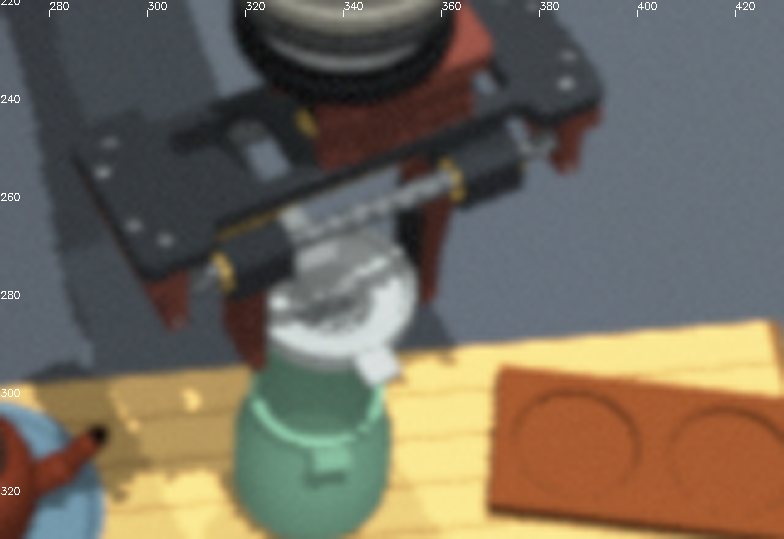

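View pics/i11c.png

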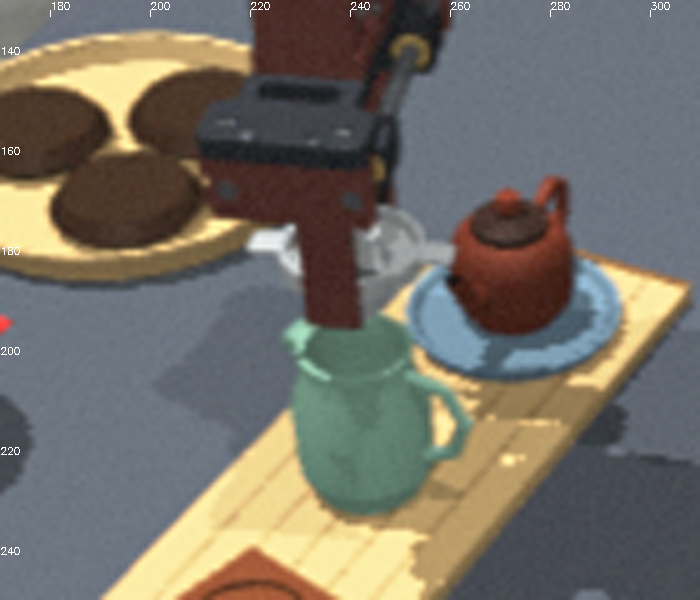

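```bash
python3 - <<'E'
from h import *
S,I,W=load('s11'),load('i11'),load('w11')
for k,o in {'str':((S,340.2,279.2),(I,240.2,179)),'mouth':((S,335.1,299),(I,241,199.2))}.items():
    p,e=tri(*o); print(k,(p*1000).round(1),round(e*1000,1))
print(plane(W,322,317,.151), plane(I,240.2,179,.148))
im=cv2.cvtColor(S['image'],cv2.COLOR_RGB2HSV)
E
```

```text
str [585.8 -15.  148.2] 2.2
mouth [590.6 -22.   89.1] 0.1
[ 0.58751409 -0.01746133  0.151     ] [ 0.58476658 -0.01754515  0.148     ]
```

```bash
python3 -m pendant '[[1,[0.4,-0.4,0],[0,0,0]],[1,[0,0,-1],[0,0,0]],[1,[0,0,-0.8],[0,0,0]],[1,[0,0,0],[0,0,0]]]'
```

```text
clock: 19.9
tcp_pos: [0.5953, -0.0211, 0.1284]
eef_rot: [[0.982, 0.187, 0.022], [0.187, -0.982, 0.016], [0.025, -0.011, -1.0]]
wrist_force: [0.9, -0.3, -0.7]
width: 0.7
```

```bash
python3 -m pendant '[[1,[-0.5,-0.05,-0.4],[0,0.9,0]],[1,[0,0,-0.4],[0,0,0]],[1,[-0.1,0,-0.2],[0,0,0]],[1,[0,0,0],[0,0,0]]]'
python3 - <<'E'
from h import *
snap('side','i12');snap('wrist','w12');snap('scene','s12');crop('s12',270,220,430,330,4.9,'s12c');crop('i12',170,130,310,250,5,'i12c')
E
```

```text
clock: 20.3
tcp_pos: [0.5883, -0.0217, 0.1171]
eef_rot: [[0.982, 0.187, 0.004], [0.187, -0.982, 0.016], [0.007, -0.015, -1.0]]
wrist_force: [-0.5, 0.1, -0.6]
width: 0.701
```

View pics/s12c.png

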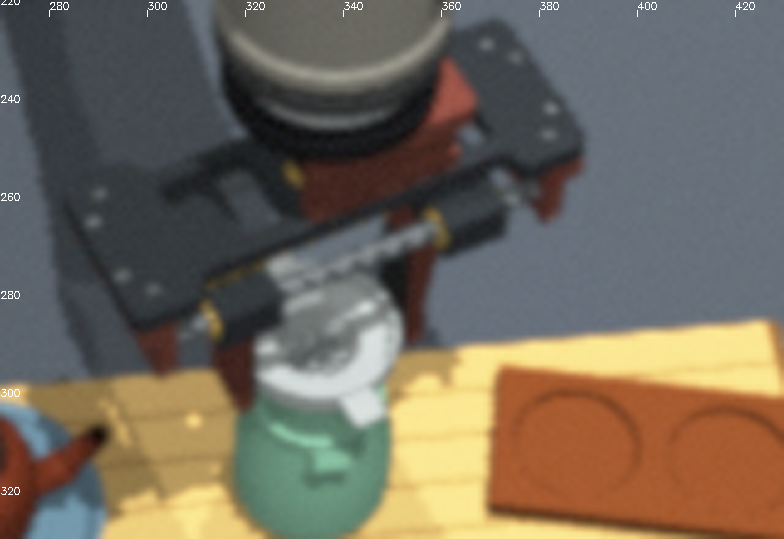

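View pics/i12c.png

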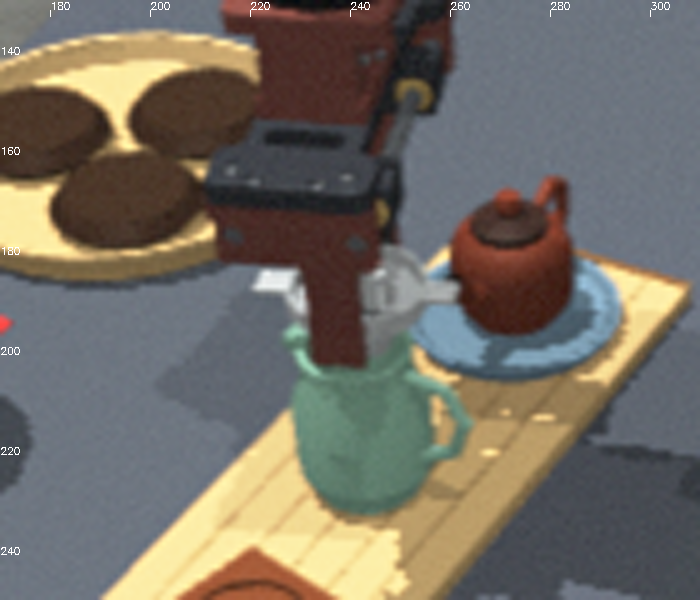

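```bash
python3 -m pendant '[[1,[0.2,0,-0.5],[0,0,0]],[1,[0,0,-0.4],[0,0,0]],[1,[0,0,0],[0,0,0]]]';python3 -m pendant '[[1,[-0.1,0,-0.4],[0,0.2,0]],[1,[0,0,-0.3],[0,0,0]],[1,[0,0,0],[0,0,0]]]'
```

```text
clock: 20.75
tcp_pos: [0.5914, -0.0216, 0.1083]
eef_rot: [[0.982, 0.187, 0.006], [0.187, -0.982, 0.016], [0.009, -0.015, -1.0]]
wrist_force: [-0.1, -0.8, -0.6]
width: 0.702
clock: 21.05
tcp_pos: [0.5903, -0.0215, 0.1005]
eef_rot: [[0.982, 0.187, 0.002], [0.187, -0.982, 0.016], [0.005, -0.015, -1.0]]
wrist_force: [-1.1, 0.2, 0.1]
width: 0.704
```

```bash
python3 -m pendant '[[1,[0,0,-0.3],[0,0,0]],[1,[0,0,-0.2],[0,0,0]],[1,[0,0,0],[0,0,0]]]';python3 -m pendant '[[1,[0,0,-0.2],[0,0,0]],[1,[0,0,-0.1],[0,0,0]],[1,[0,0,0],[0,0,0]]]'
```

```text
clock: 21.35
tcp_pos: [0.5903, -0.0216, 0.095]
eef_rot: [[0.982, 0.187, 0.002], [0.187, -0.982, 0.016], [0.005, -0.015, -1.0]]
wrist_force: [-0.4, -0.6, 0.1]
width: 0.702
clock: 21.65
tcp_pos: [0.5909, -0.0218, 0.0926]
eef_rot: [[0.982, 0.187, 0.003], [0.187, -0.982, 0.016], [0.006, -0.015, -1.0]]
wrist_force: [-0.1, 1.5, -0.3]
width: 0.704
```

```bash
python3 -m pendant '[[1,[0,0,-0.1],[0,0,0]],[1,[0,0,-0.1],[0,0,0]],[1,[0,0,0],[0,0,0]]]';python3 -m pendant '[[0.2,[0,0,0],[0,0,0]],[0.15,[0,0,0],[0,0,0]],[0.15,[0,0,0],[0,0,0]]]'
python3 - <<'E'
from h import *
snap('side','i13');snap('wrist','w13');crop('i13',170,130,310,250,5,'i13c')
E
```

```text
clock: 21.95
tcp_pos: [0.5922, -0.0219, 0.0929]
eef_rot: [[0.982, 0.187, 0.006], [0.187, -0.982, 0.016], [0.009, -0.015, -1.0]]
wrist_force: [-0.3, -0.3, -0.7]
width: 0.703
clock: 22.25
tcp_pos: [0.5922, -0.0218, 0.0927]
eef_rot: [[0.982, 0.187, 0.006], [0.187, -0.982, 0.016], [0.009, -0.015, -1.0]]
wrist_force: [-0.6, 0.3, 0.5]
width: 0.848
```

View pics/i13c.png

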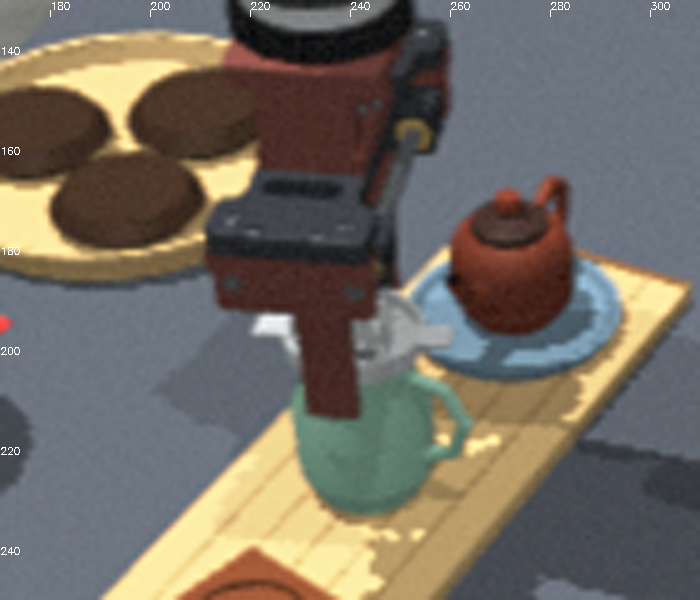

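View pics/w13.png

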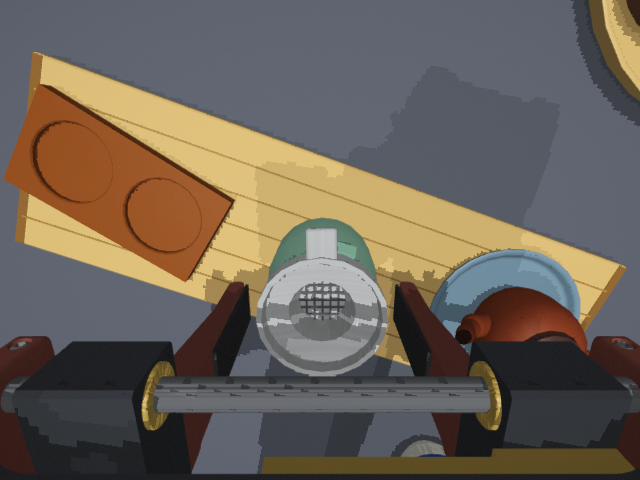

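The strainer is seated. Next I'll retreat and go for the aroma cup.

```bash
python3 -m pendant '[[0.1,[0,0,1],[0,0,0]],[0.1,[0,0,3],[0,0,0]],[0,[0,0,4],[0,0,0]],[0,[-1.5,-2,3],[0,0,0]],[0,[-2.5,-3.5,1.5],[0,0,0]]]'
python3 -m pendant '[[0,[-3,-4,0],[0,0,0]],[0,[-3,-4,0],[0,0,0]],[0,[-3,-4,0],[0,0,0]],[0,[-3,-4,0],[0,0,0]],[0,[-2,-3,0],[0,0,0]]]'; python3 -m pendant '[[0,[0,0,0],[0,0,0]]]'
python3 - <<'E'
from h import *
snap('side','i14');snap('wrist','w14');snap('scene','s14');crop('i14',200,110,440,260,3.3,'i14c');crop('s14',120,180,440,370,2.4,'s14c')
E
```

```text
clock: 22.85
tcp_pos: [0.5516, -0.0722, 0.2211]
eef_rot: [[0.981, 0.196, 0.002], [0.196, -0.98, 0.017], [0.005, -0.017, -1.0]]
wrist_force: [1.2, -1.4, 0.7]
width: 0.998
clock: 23.35
tcp_pos: [0.4098, -0.2663, 0.2292]
eef_rot: [[0.98, 0.199, 0.015], [0.198, -0.98, 0.016], [0.018, -0.013, -1.0]]
wrist_force: [0.3, 0.9, -0.0]
width: 1.005
clock: 23.45
tcp_pos: [0.4064, -0.2708, 0.2303]
eef_rot: [[0.982, 0.19, 0.016], [0.19, -0.982, 0.015], [0.018, -0.012, -1.0]]
wrist_force: [0.4, 0.2, 0.8]
width: 0.998
```

View pics/w14.png

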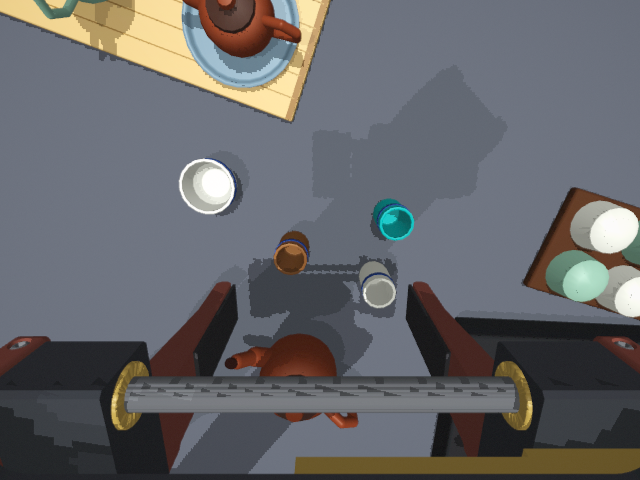

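View pics/i14c.png

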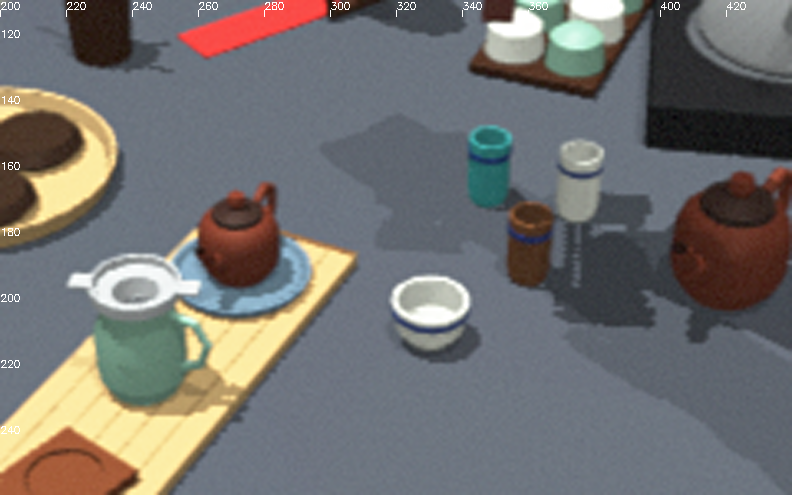

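View pics/s14c.png

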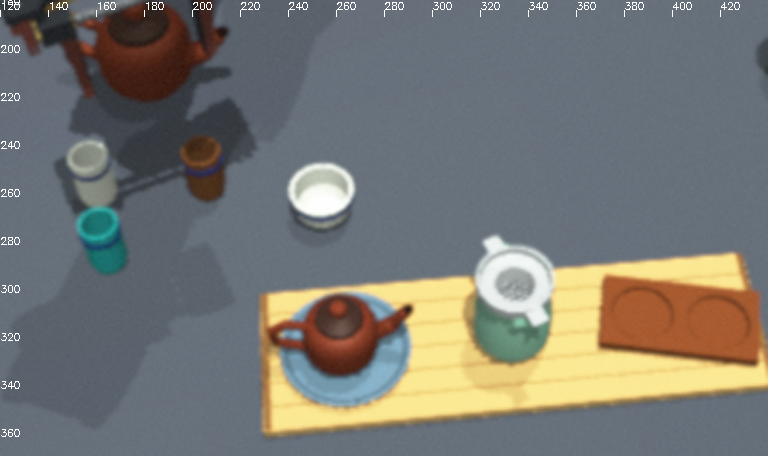

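The strainer sits level on the pitcher. The white aroma cup's rim is at wrist (378,290), between the big teapot, the brown cup and the turquoise cup. I'll measure clearances.

```bash
python3 - <<'E'
from h import *
S,I,W=load('s14'),load('i14'),load('w14'); S0=load('scene0')
for k,o in {'aroma':((S,157.5,245.4),(I,376,156.4),(W,378,290)),'turq':((S,161.2,272),(I,348.5,151),(W,396,222)),'brown':((S,204,242.5),(I,360.5,174),(W,292,256)),'tcup':((S,253.8,257.6),(I,330.4,200.5),(W,209,186)),'bigknob':((I,424.2,165.5),(S0,177,184)),
 'strn':((S,334,292.5),(I,240.5,196.5)),'bigspout':((S,212,194),(W,232,363))}.items():
    p,e=tri(*o); print(k,(p*1000).round(1),round(e*1000,1))
E
```

```text
aroma [ 348.6 -338.2   53.6] 1.1
turq [ 422.7 -337.2   57.2] 1.6
brown [ 368.4 -243.5   56.9] 1.7
tcup [ 417.5 -147.6   34.2] 2.0
bigknob [ 218.8 -275.6   91.8] 0.3
strn [586.6 -20.4 100.8] 3.5
bigspout [ 250.3 -204.5   76.1] 1.7
```

```bash
python3 -m pendant '[[0,[-2.5,-3,-1],[-0.9,0.9,0]],[0,[-2,-2.5,-2],[0,0,0]],[0,[-1.1,-1.2,-3],[0,0,0]],[0,[0,0,-3],[0,0,0]],[0,[0,0,0],[0,0,0]]]'; python3 -m pendant '[[0,[0,0,0],[0,0,0]]]'
```

```text
clock: 24.1
tcp_pos: [0.3618, -0.3279, 0.1389]
eef_rot: [[0.976, 0.217, 0.006], [0.217, -0.976, 0.0], [0.006, 0.001, -1.0]]
wrist_force: [-0.4, 0.5, -0.2]
width: 1.001
clock: 24.2
tcp_pos: [0.363, -0.3271, 0.1392]
eef_rot: [[0.976, 0.219, 0.006], [0.219, -0.976, 0.001], [0.006, 0.0, -1.0]]
wrist_force: [0.4, -0.1, 0.0]
width: 1.0
```

```bash
python3 -m pendant '[[0,[-1.4,-1.1,0],[0,0,-2]],[0,[-0.2,-0.1,-2],[0,0,0]],[0,[-0.1,0,-2.5],[0,0,0]],[0,[0,0,-1],[0,0,0]],[0,[0,0,0],[0,0,0]]]'
python3 - <<'E'
from h import *
W=snap('wrist','w15');snap('side','i15');crop('i15',320,100,460,220,5,'i15c')
E
```

```text
clock: 24.7
tcp_pos: [0.3496, -0.3424, 0.0896]
eef_rot: [[0.983, 0.184, 0.016], [0.184, -0.983, -0.005], [0.015, 0.008, -1.0]]
wrist_force: [-0.3, -0.6, 0.7]
width: 1.004
```

View pics/w15.png

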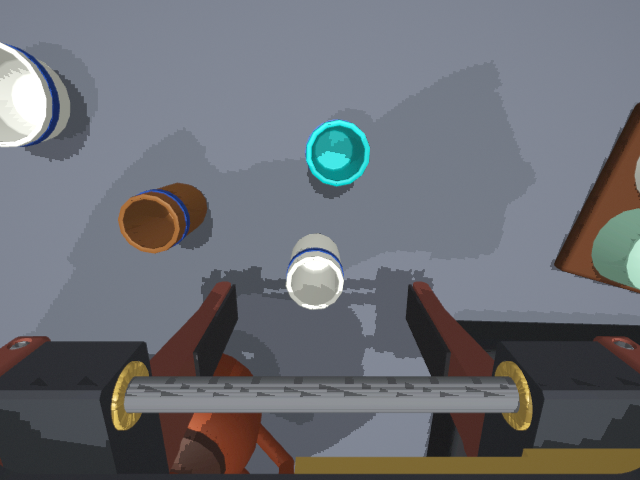

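View pics/i15c.png

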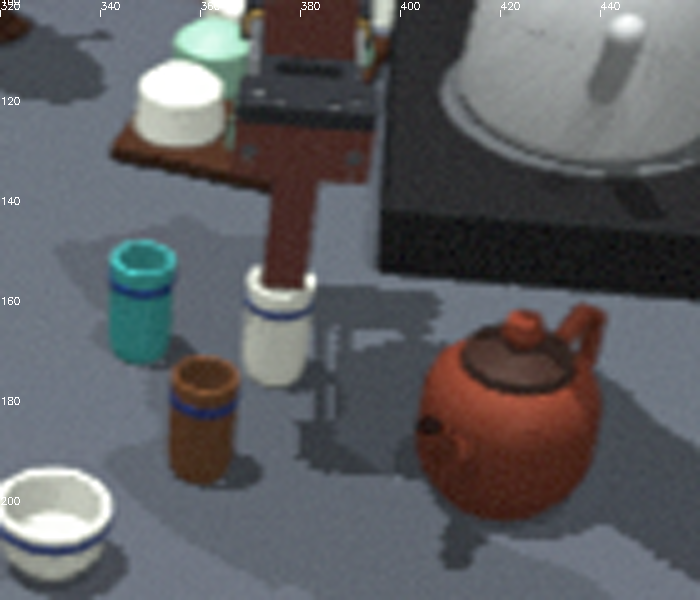

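```bash
python3 - <<'E'
from h import *
W=load('w15'); print(plane(W,315,281,.058))
E
python3 -m pendant '[[0,[-0.3,0.3,-1.5],[0,0.6,0]],[0,[-0.1,0,-1.5],[0,0.1,0]],[0,[-0.1,0.1,-1.2],[0,0,0]],[0,[0,0,-0.8],[0,0,0]],[0,[0,0,0],[0,0,0]]]'
```

```text
[ 0.34999911 -0.33850836  0.058     ]
clock: 25.3
tcp_pos: [0.3468, -0.339, 0.0397]
eef_rot: [[0.983, 0.185, 0.009], [0.185, -0.983, -0.009], [0.007, 0.01, -1.0]]
wrist_force: [0.1, -0.4, 0.7]
width: 1.0
```

```bash
python3 -m pendant '[[0,[0.2,0,-0.7],[0,0.2,0]],[0,[0,0,-0.5],[0,0,0]],[0,[0,0,0],[0,0,0]]]'; python3 -m pendant '[[1,[0,0,0],[0,0,0]],[1,[0,0,0],[0,0,0]],[1,[0,0,0],[0,0,0]],[1,[0,0,0],[0,0,0]],[1,[0,0,0],[0,0,0]]]' 8;python3 -m pendant '[[1,[0,0,0],[0,0,0]],[1,[0,0,0],[0,0,0]],[1,[0,0,0],[0,0,0]]]'
```

```text
clock: 25.6
tcp_pos: [0.3494, -0.3393, 0.027]
eef_rot: [[0.983, 0.185, 0.005], [0.185, -0.983, -0.009], [0.003, 0.01, -1.0]]
wrist_force: [0.6, 0.8, -0.1]
width: 0.997
clock: 26.1
tcp_pos: [0.3498, -0.3398, 0.0277]
eef_rot: [[0.983, 0.185, 0.007], [0.185, -0.983, -0.01], [0.005, 0.011, -1.0]]
wrist_force: [0.7, -0.1, 0.8]
width: 0.582
clock: 26.4
tcp_pos: [0.3499, -0.3398, 0.028]
eef_rot: [[0.983, 0.185, 0.007], [0.185, -0.983, -0.01], [0.005, 0.011, -1.0]]
wrist_force: [0.0, 0.1, 0.8]
width: 0.394
```

```bash
python3 -m pendant '[[1,[0,0,1],[0,0,0]],[1,[0,0,3],[0,0,0]],[1,[0,0,4],[0,0,0]],[1,[0.5,0.5,5],[0,0,0]],[1,[1,2,4],[0,0,0]]]'
python3 -m pendant '[[1,[2,4,0],[0,0,0]],[1,[2.4,4.2,0],[0,0,0]],[1,[2.4,4.2,0],[0,0,0]],[1,[2.4,4.2,0],[0,0,0]],[1,[2.4,4.2,0],[0,0,0]]]'
python3 -m pendant '[[1,[2.4,4.2,0],[0,0,0]],[1,[2.4,4.2,0],[0,0,0]],[1,[2.4,4.2,0],[0,0,0]],[1,[2.4,4.2,0],[0,0,0]],[1,[2,4,0],[0,0,0]]]'
```

```text
clock: 26.9
tcp_pos: [0.3589, -0.3139, 0.1999]
eef_rot: [[0.984, 0.179, -0.005], [0.179, -0.984, -0.005], [-0.006, 0.004, -1.0]]
wrist_force: [2.6, 0.1, -0.1]
width: 0.389
clock: 27.4
tcp_pos: [0.4783, -0.1054, 0.2116]
eef_rot: [[0.986, 0.165, 0.013], [0.165, -0.986, -0.012], [0.011, 0.014, -1.0]]
wrist_force: [0.2, -0.5, 0.3]
width: 0.389
clock: 27.9
tcp_pos: [0.5969, 0.111, 0.2157]
eef_rot: [[0.986, 0.163, 0.017], [0.163, -0.987, -0.012], [0.014, 0.015, -1.0]]
wrist_force: [-0.1, 0.2, -0.7]
width: 0.393
```

```bash
python3 -m pendant '[[1,[1.5,2.5,-2],[0,0.5,0]],[1,[0.8,0.9,-3],[0,0,0]],[1,[0,0,-3],[0,0,0]],[1,[0,0,-2],[0,0,0]],[1,[0,0,0],[0,0,0]]]'; python3 -m pendant '[[1,[0,0,0],[0,0,0]]]'
python3 - <<'E'
from h import *
W=snap('wrist','w16');snap('side','i16');snap('scene','s16');crop('i16',150,180,310,310,4.5,'i16c');crop('s16',330,220,480,340,4.8,'s16c')
E
```

```text
clock: 28.4
tcp_pos: [0.6223, 0.1575, 0.1158]
eef_rot: [[0.984, 0.175, 0.013], [0.176, -0.984, -0.009], [0.011, 0.011, -1.0]]
wrist_force: [0.1, 0.5, -0.5]
width: 0.388
clock: 28.5
tcp_pos: [0.6224, 0.1573, 0.1165]
eef_rot: [[0.984, 0.175, 0.013], [0.175, -0.984, -0.01], [0.011, 0.012, -1.0]]
wrist_force: [1.1, 0.2, 1.0]
width: 0.388
```

View pics/w16.png

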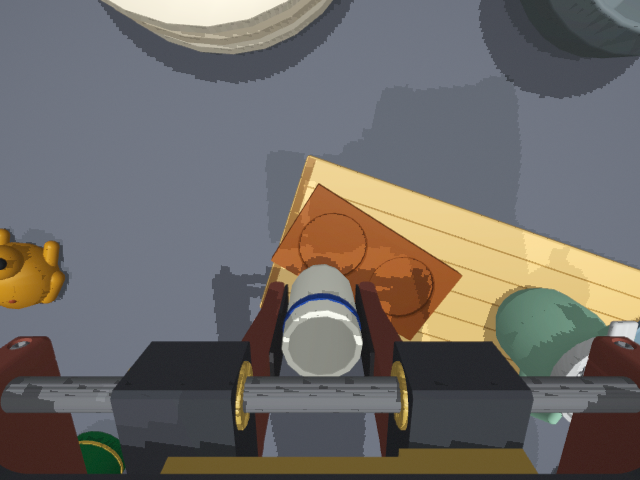

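View pics/i16c.png

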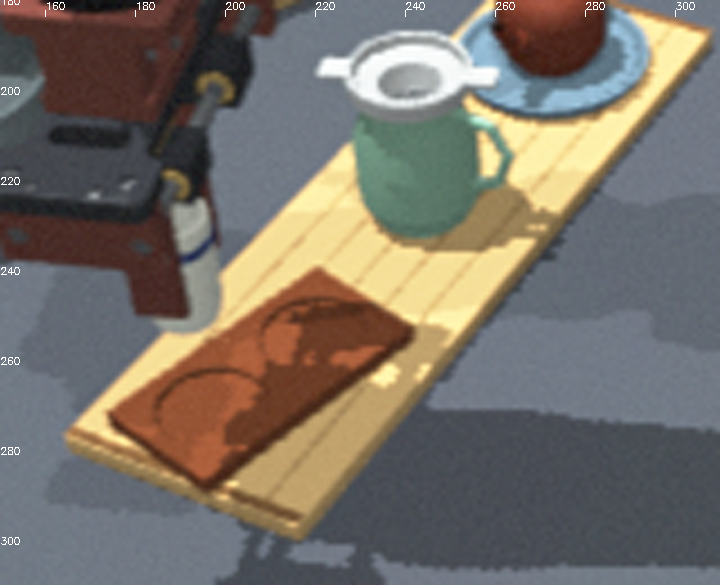

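View pics/s16c.png

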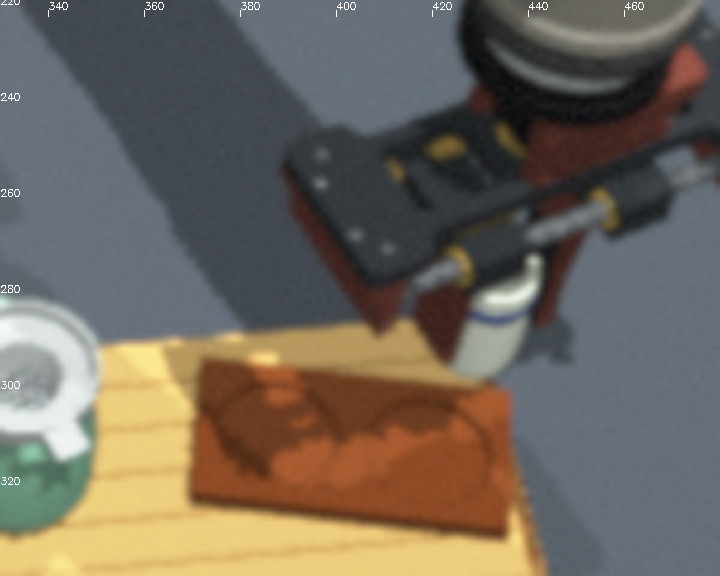

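```bash
python3 - <<'E'
from h import *
S,I,W=load('s16'),load('i16'),load('w16')
for o in [((S,419.4,314.4),(I,196.4,270.3),(W,332,245)),((W,401,286),(I,220,253.3))]:
    p,e=tri(*o); print((p*1000).round(1),e)
print(plane(W,332,245,.022),plane(W,401,286,.022),plane(W,322,340,.147))
E
```

```text
[625.6 148.1  18.3] 0.0006848574189537596
[600.9  87.4  18.5] 0.0010639877566156763
[0.62686291 0.14907432 0.022     ] [0.60298125 0.08954915 0.022     ] [0.62404175 0.15800714 0.147     ]
```

```bash
python3 -m pendant '[[1,[0.1,-0.8,-1],[0,0.3,0]],[1,[0,0,-1.5],[0,0,0]],[1,[0,0,-1],[0,0,0]],[1,[0,0,0],[0,0,0]],[1,[0,0,0],[0,0,0]]]'
```

```text
clock: 29.15
tcp_pos: [0.6252, 0.1475, 0.0816]
eef_rot: [[0.985, 0.173, 0.012], [0.173, -0.985, -0.008], [0.011, 0.01, -1.0]]
wrist_force: [0.0, -0.5, -0.7]
width: 0.39
```

```bash
python3 -m pendant '[[1,[-0.4,0.1,-0.8],[0,0.4,0]],[1,[0,0,-0.8],[0,0,0]],[1,[0,0,-0.5],[0,0,0]],[1,[0,0,0],[0,0,0]]]'
```

```text
clock: 29.55
tcp_pos: [0.6208, 0.1492, 0.0588]
eef_rot: [[0.985, 0.174, 0.005], [0.174, -0.985, -0.008], [0.003, 0.008, -1.0]]
wrist_force: [-0.2, 0.1, -0.3]
width: 0.388
```

```bash
python3 -m pendant '[[1,[0.3,-0.1,-0.6],[0,-0.2,0]],[1,[0,0,-0.4],[0,0,0]],[1,[0,0,0],[0,0,0]]]';python3 -m pendant '[[1,[0,0,-0.2],[0,0,0]],[1,[0,0,0],[0,0,0]]]'
```

```text
clock: 29.85
tcp_pos: [0.6243, 0.1482, 0.048]
eef_rot: [[0.985, 0.174, 0.009], [0.174, -0.985, -0.008], [0.007, 0.009, -1.0]]
wrist_force: [-0.0, -0.1, -0.9]
width: 0.389
clock: 30.05
tcp_pos: [0.6247, 0.1483, 0.0462]
eef_rot: [[0.985, 0.174, 0.01], [0.174, -0.985, -0.007], [0.008, 0.009, -1.0]]
wrist_force: [-0.8, 0.2, -0.7]
width: 0.39
```

```bash
python3 -m pendant '[[1,[0,0,-0.1],[0,0,0]],[1,[0,0,-0.1],[0,0,0]],[1,[0,0,0],[0,0,0]]]'
python3 - <<'E'
from h import *
snap('side','i17');crop('i17',150,180,310,310,4.5,'i17c')
E
```

```text
clock: 30.35
tcp_pos: [0.6254, 0.1484, 0.0462]
eef_rot: [[0.985, 0.174, 0.011], [0.174, -0.985, -0.007], [0.01, 0.008, -1.0]]
wrist_force: [-0.2, -0.6, -0.6]
width: 0.387
```

View pics/i17c.png

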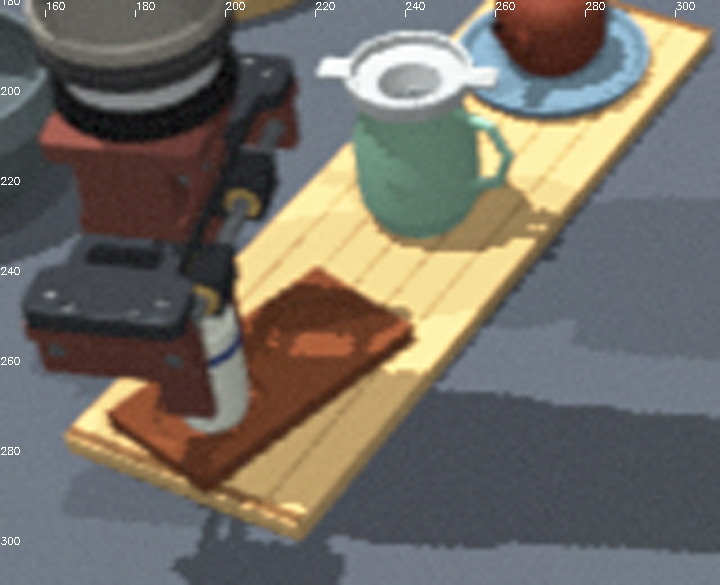

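```bash
python3 -m pendant '[[0.45,[0,0,0],[0,0,0]],[0.4,[0,0,0],[0,0,0]],[0.4,[0,0,0],[0,0,0]],[0.4,[0,0,1],[0,0,0]],[0.4,[0,0,2.5],[0,0,0]]]'; python3 -m pendant '[[0.3,[0,0,4],[0,0,0]],[0,[0,0,4],[0,0,0]],[0,[-2,-2,4],[0,0,5]],[0,[-3,-3.5,0],[0,0,8]],[0,[-3,-4,0],[0,0,8]]]'
python3 - <<'E'
from h import *
snap('side','i18');snap('scene','s18');snap('wrist','w18');crop('i18',150,180,310,310,4.5,'i18c');crop('s18',330,220,480,340,4.8,'s18c')
E
```

```text
clock: 30.9
tcp_pos: [0.6229, 0.1478, 0.079]
eef_rot: [[0.985, 0.174, 0.005], [0.174, -0.985, -0.009], [0.003, 0.009, -1.0]]
wrist_force: [0.5, -0.8, 0.2]
width: 0.599
clock: 31.4
tcp_pos: [0.5456, 0.0579, 0.2093]
eef_rot: [[0.846, 0.533, 0.018], [0.533, -0.846, -0.002], [0.014, 0.012, -1.0]]
wrist_force: [-0.8, -0.7, -0.6]
width: 0.992
```

View pics/i18c.png

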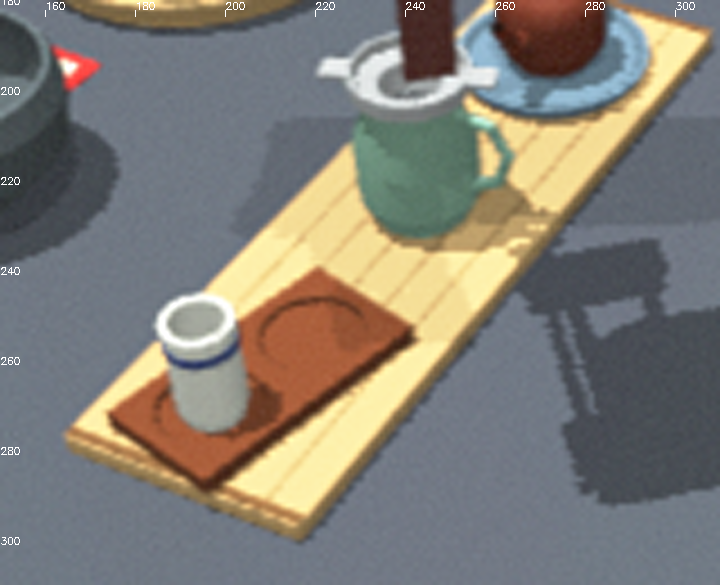

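View pics/w18.png

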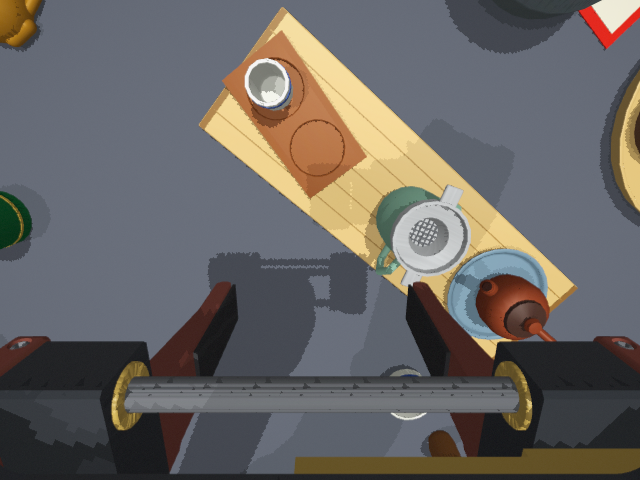

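View pics/s18c.png

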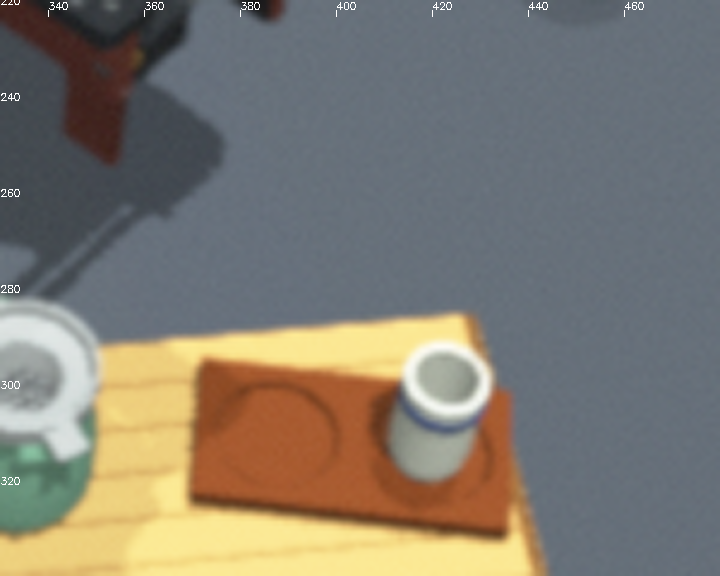

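```bash
python3 - <<'E'
from h import *
S,I,W=load('s18'),load('i18'),load('w18')
for o in [((S,423.1,298.7),(I,194,251.6),(W,267,83))]:
    p,e=tri(*o); print((p*1000).round(1),e)
print('scene',plane(S,423.1,298.7,.076),'side',plane(I,194,251.6,.076),'wr',plane(W,267,83,.076))
# wells in this wrist view: fit
print('wellL',plane(W,272,93,.022),'wellR',plane(W,317,148,.022))
print('wellR sc',plane(S,330+278/4.8,220+435/4.8,.022), 'side',plane(I,150+315/4.5,180+332/4.5,.022))
E
python3 - <<'E'
from h import *
crop('w18',200,10,420,210,3.6,'w18c')
E
```

```text
[623.4 147.7  72.8] 0.001326966560465316
scene [0.62468993 0.14604944 0.076     ] side [0.62052622 0.15061422 0.076     ] wr [0.62444975 0.14773462 0.076     ]
wellL [0.62173821 0.14940773 0.022     ] wellR [0.60185723 0.08950247 0.022     ]
wellR sc [0.60310111 0.08789096 0.022     ] side [0.59802731 0.09079853 0.022     ]
```

View pics/w18c.png

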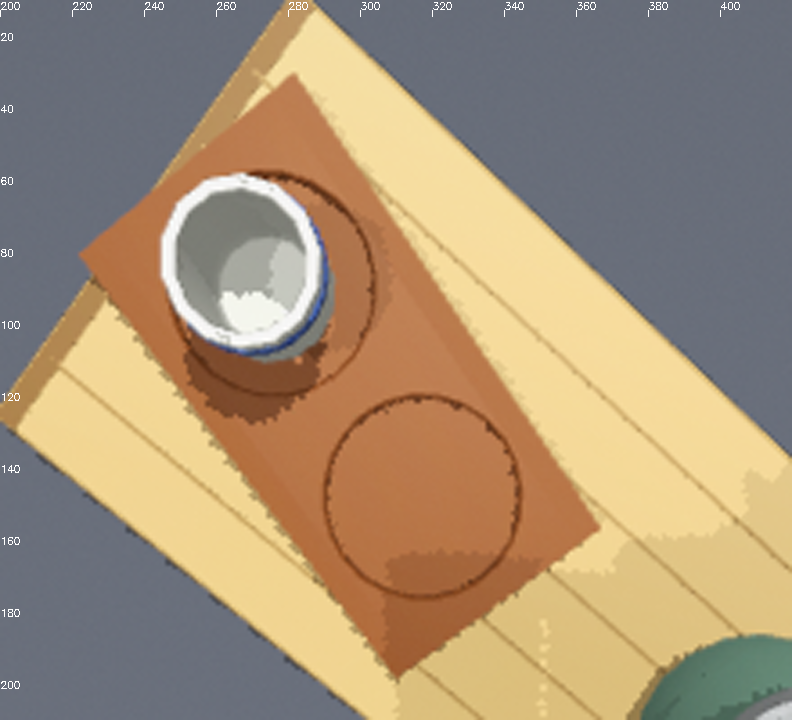

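The aroma cup is upright in the left well, within about 3 mm of centre. Next is the tasting cup.

```bash
python3 -m pendant '[[0,[-2.5,-4,0],[0,0.5,8]],[0,[-2.5,-4,0],[0,0,8]],[0,[-2.5,-4,0],[0,0,8]],[0,[-2.5,-4,0],[0,0,8]],[0,[-1.5,-2.5,0],[0,0,3]]]'; python3 -m pendant '[[0,[-0.5,-1,-3],[0,0,0]],[0,[0,0,-3],[0,0,0]],[0,[0,0,-1],[0,0,0]],[0,[0,0,0],[0,0,0]]]'
python3 - <<'E'
from h import *
snap('side','i19');snap('scene','s19');snap('wrist','w19')
E
```

```text
clock: 32.05
tcp_pos: [0.4349, -0.1228, 0.2118]
eef_rot: [[0.388, 0.922, 0.013], [0.922, -0.388, 0.007], [0.012, 0.009, -1.0]]
wrist_force: [0.6, 0.7, -0.1]
width: 1.001
clock: 32.45
tcp_pos: [0.4319, -0.1362, 0.1428]
eef_rot: [[0.395, 0.918, 0.019], [0.919, -0.395, 0.006], [0.013, 0.015, -1.0]]
wrist_force: [-0.3, 0.2, 0.7]
width: 1.001
```

View pics/w19.png

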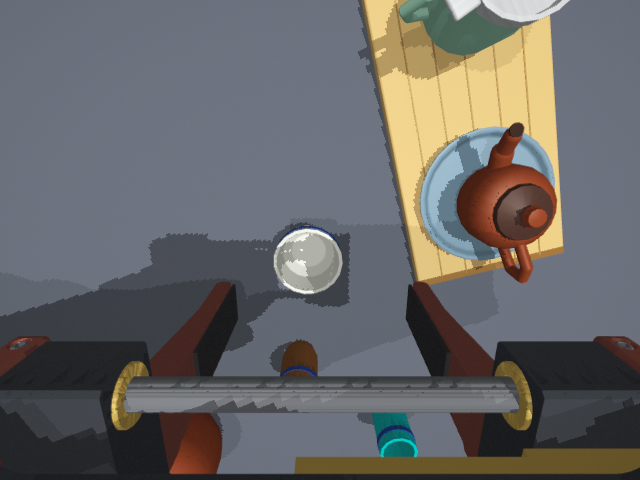

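```bash
python3 - <<'E'
from h import *
W=load('w19'); print(plane(W,308,261,.036))
E
python3 -m pendant '[[0,[-1.4,-1,-1],[0,0.7,0]],[0,[-0.1,0,-2],[0,0.2,0]],[0,[-0.1,0,-2],[0,0,0]],[0,[0,0,-2],[0,0,0]],[0,[0,0,0],[0,0,0]]]'
```

```text
[ 0.41907532 -0.14588057  0.036     ]
clock: 33.1
tcp_pos: [0.417, -0.1486, 0.0751]
eef_rot: [[0.393, 0.919, 0.012], [0.919, -0.393, 0.004], [0.008, 0.01, -1.0]]
wrist_force: [0.4, 0.4, 0.4]
width: 1.0
```

```bash
python3 -m pendant '[[0,[0,0.2,-1.5],[0,0.3,0]],[0,[-0.1,0,-1.5],[0,0.2,0]],[0,[-0.1,0,-1.2],[0,0.2,0]],[0,[0,0,-0.6],[0,0,0]],[0,[0,0,0],[0,0,0]]]'
python3 - <<'E'
from h import *
W=snap('wrist','w20')
E
```

```text
clock: 33.6
tcp_pos: [0.4157, -0.1488, 0.0287]
eef_rot: [[0.394, 0.919, 0.003], [0.919, -0.394, 0.002], [0.003, 0.002, -1.0]]
wrist_force: [0.2, 0.1, 0.5]
width: 1.002
```

View pics/w20.png

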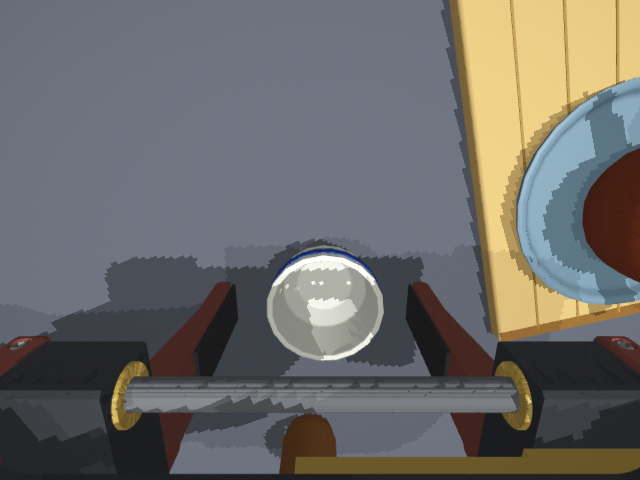

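```bash
python3 - <<'E'
from h import *
W=load('w20'); print(plane(W,325,307,.036))
E
python3 -m pendant '[[0,[0.3,0.2,-0.7],[0,0,0]],[0,[0,0,-0.5],[0,0,0]],[0,[0,0,0],[0,0,0]]]'
```

```text
[ 0.41914949 -0.14503864  0.036     ]
clock: 33.95
tcp_pos: [0.4203, -0.147, 0.0174]
eef_rot: [[0.394, 0.919, 0.006], [0.919, -0.394, 0.002], [0.004, 0.005, -1.0]]
wrist_force: [1.0, 0.2, -0.1]
width: 0.998
```

```bash
python3 -m pendant '[[0,[-0.1,0.1,0],[0,0,0]],[1,[0,0,0],[0,0,0]],[1,[0,0,0],[0,0,0]],[1,[0,0,0],[0,0,0]],[1,[0,0,0],[0,0,0]]]' 8;python3 -m pendant '[[1,[0,0,0],[0,0,0]],[1,[0,0,0],[0,0,0]],[1,[0,0,0],[0,0,0]]]'
python3 - <<'E'
from h import *
W=snap('wrist','w21');W=snap('side','i21');crop('i21',260,130,400,250,5,'i21c')
E
```

```text
clock: 34.45
tcp_pos: [0.4194, -0.1458, 0.0178]
eef_rot: [[0.394, 0.919, 0.007], [0.919, -0.394, 0.002], [0.004, 0.006, -1.0]]
wrist_force: [0.6, 0.8, -0.8]
width: 0.673
clock: 34.75
tcp_pos: [0.4194, -0.1459, 0.0178]
eef_rot: [[0.394, 0.919, 0.007], [0.919, -0.394, 0.002], [0.004, 0.006, -1.0]]
wrist_force: [-0.1, -0.2, -0.4]
width: 0.635
```

View pics/w21.png

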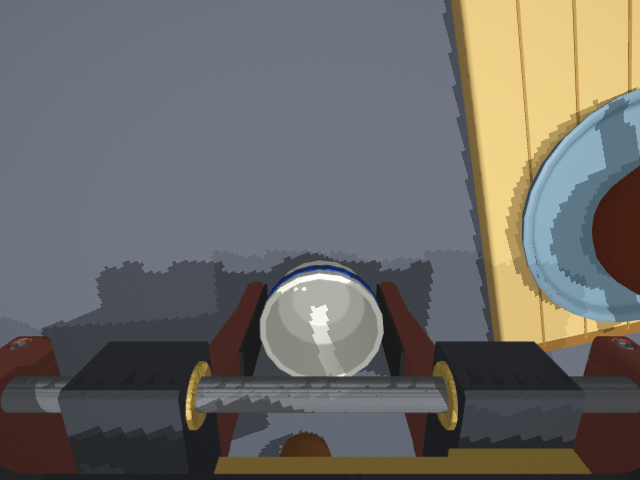

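View pics/i21c.png

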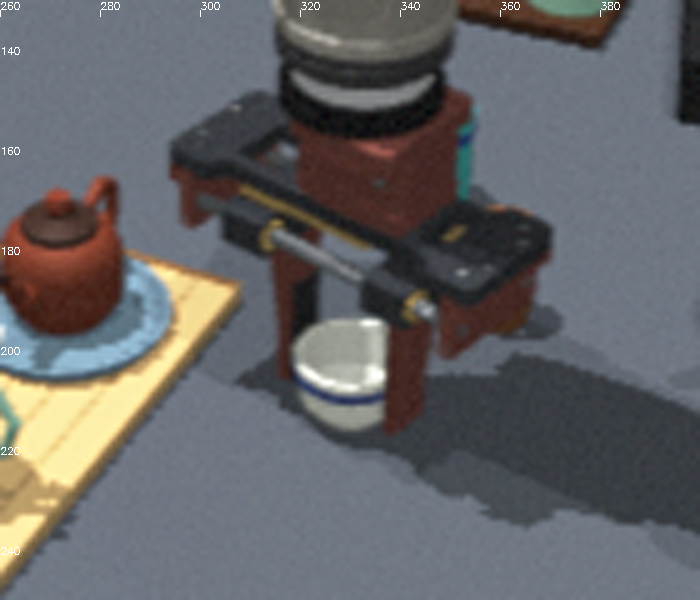

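```bash
python3 -m pendant '[[1,[0,0,0.6],[0,0,0]],[1,[0,0,2],[0,0,0]],[1,[0,0,3],[0,0,0]],[1,[0,0,4],[0,0,0]],[1,[0,0,4],[0,0,0]]]'; python3 -m pendant '[[1,[1.5,2,3],[0,0,0]],[1,[2.5,3.2,1],[0,0,0]],[1,[2.8,3.6,0],[0,0,0]],[1,[2.8,3.6,0],[0,0,0]],[1,[2.8,3.6,0],[0,0,0]]]';python3 -m pendant '[[1,[2,3,0],[0,0,0]],[1,[1.5,2,0],[0,0,0]],[1,[0.8,1,0],[0,0,0]],[1,[0,0,0],[0,0,0]],[1,[0,0,0],[0,0,0]]]'
```

```text
clock: 35.35
tcp_pos: [0.4144, -0.145, 0.1548]
eef_rot: [[0.394, 0.919, -0.005], [0.919, -0.394, 0.004], [0.001, -0.006, -1.0]]
wrist_force: [1.7, 0.1, -0.8]
width: 0.635
clock: 35.85
tcp_pos: [0.5407, 0.0133, 0.2064]
eef_rot: [[0.409, 0.913, 0.008], [0.913, -0.409, 0.002], [0.005, 0.007, -1.0]]
wrist_force: [-0.2, -0.8, -0.4]
width: 0.633
clock: 36.35
tcp_pos: [0.5861, 0.0816, 0.2073]
eef_rot: [[0.402, 0.916, 0.009], [0.916, -0.402, 0.003], [0.006, 0.007, -1.0]]
wrist_force: [0.2, -0.3, -0.8]
width: 0.638
```

```bash
python3 -m pendant '[[1,[1.4,0.6,-2],[0,0.4,1.5]],[1,[0,0,-3],[0,0,0]],[1,[0,0,-3],[0,0,0]],[1,[0,0,-1.5],[0,0,0]],[1,[0,0,0],[0,0,0]]]';
python3 - <<'E'
from h import *
W=snap('wrist','w22');snap('side','i22');snap('scene','s22');crop('i22',150,180,310,310,4.5,'i22c')
E
```

```text
clock: 36.85
tcp_pos: [0.5977, 0.0771, 0.1119]
eef_rot: [[0.387, 0.922, 0.003], [0.922, -0.387, -0.0], [0.001, 0.003, -1.0]]
wrist_force: [-0.7, -0.1, -0.9]
width: 0.637
```

View pics/w22.png

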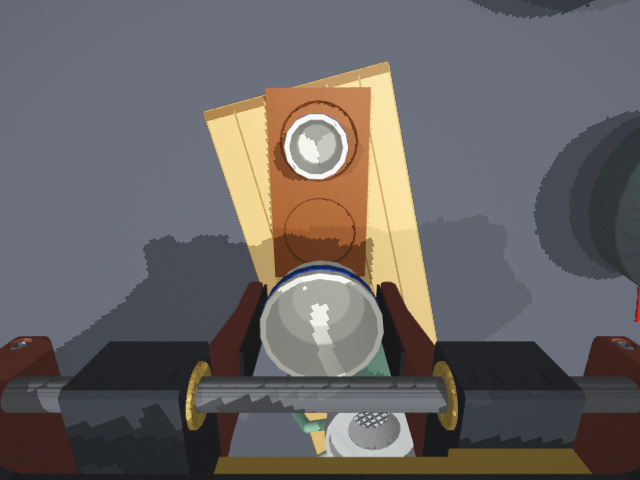

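View pics/i22c.png

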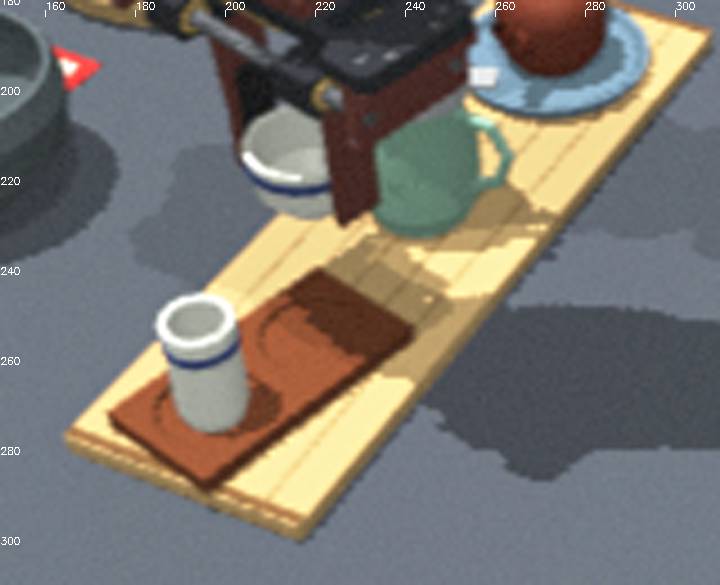

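```bash
python3 - <<'E'
from h import *
W=load('w22'); print(plane(W,319.5,232,.022),plane(W,318,139,.022),plane(W,317,146,.076),plane(W,321.5,323,.130))
E
python3 -m pendant '[[1,[0.4,1.2,-0.5],[0,0,0]],[1,[0,0,-1.5],[0,0.2,0]],[1,[0,0,-1.2],[0,0.2,0]],[1,[0,0,-0.5],[0,0,0]],[1,[0,0,0],[0,0,0]]]'
```

```text
[0.60198861 0.09010589 0.022     ] [0.62638477 0.15057876 0.022     ] [0.62530988 0.1485666  0.076     ] [0.59877233 0.07966225 0.13      ]
clock: 37.5
tcp_pos: [0.6062, 0.0922, 0.0778]
eef_rot: [[0.386, 0.923, 0.006], [0.923, -0.386, 0.003], [0.005, 0.004, -1.0]]
wrist_force: [0.3, 0.2, -0.6]
width: 0.63
```

```bash
python3 -m pendant '[[1,[-0.5,-0.4,-1],[0,0.1,0]],[1,[0,0,-0.9],[0,0.1,0]],[1,[-0.1,0,-0.7],[0,0.1,0]],[1,[0,0,0],[0,0,0]]]'
```

```text
clock: 37.9
tcp_pos: [0.5991, 0.0871, 0.0491]
eef_rot: [[0.387, 0.922, -0.001], [0.922, -0.387, 0.002], [0.002, -0.002, -1.0]]
wrist_force: [-0.2, 0.4, -0.6]
width: 0.634
```

```bash
python3 -m pendant '[[1,[0.2,0.1,-0.5],[0,-0.2,0]],[1,[0,0,-0.4],[0,0,0]],[1,[0,0,0],[0,0,0]]]';python3 -m pendant '[[1,[0,0,-0.2],[0,0,0]],[1,[0,0,-0.1],[0,0,0]],[1,[0,0,0],[0,0,0]]]';python3 -m pendant '[[1,[0,0,-0.1],[0,0,0]],[1,[0,0,-0.1],[0,0,0]],[1,[0,0,0],[0,0,0]]]'
```

```text
clock: 38.2
tcp_pos: [0.6017, 0.0883, 0.0395]
eef_rot: [[0.387, 0.922, 0.003], [0.922, -0.387, 0.002], [0.003, 0.002, -1.0]]
wrist_force: [-0.1, 0.4, 0.1]
width: 0.634
clock: 38.5
tcp_pos: [0.6022, 0.0885, 0.0367]
eef_rot: [[0.386, 0.922, 0.004], [0.922, -0.386, 0.003], [0.004, 0.003, -1.0]]
wrist_force: [-0.1, 0.2, 0.2]
width: 0.634
clock: 38.8
tcp_pos: [0.6026, 0.0887, 0.036]
eef_rot: [[0.387, 0.922, 0.005], [0.922, -0.387, 0.003], [0.005, 0.003, -1.0]]
wrist_force: [-0.5, 0.2, -0.5]
width: 0.637
```

```bash
python3 -m pendant '[[1,[0,0,-0.1],[0,0,0]],[1,[0,0,-0.1],[0,0,0]],[0.28,[0,0,0],[0,0,0]],[0.25,[0,0,0],[0,0,0]],[0.25,[0,0,0],[0,0,0]]]'; python3 -m pendant '[[0.2,[0,0,1],[0,0,0]],[0.2,[0,0,2.5],[0,0,0]],[0.1,[0,0,4],[0,0,0]],[0,[0,0,4.5],[0,0,0]],[0,[0,0,4.5],[0,0,0]]]';python3 -m pendant '[[0,[-4,-1,1],[0,0,0]],[0,[-4,-1,0],[0,0,0]],[0,[-4,-1,0],[0,0,0]],[0,[-2,-1,0],[0,0,0]],[0,[0,0,0],[0,0,0]]]'
python3 - <<'E'
from h import *
snap('side','i23');snap('scene','s23');snap('wrist','w23');crop('i23',150,150,330,310,4,'i23c');crop('s23',220,240,450,370,3.4,'s23c')
E
```

```text
clock: 39.3
tcp_pos: [0.6032, 0.0888, 0.0357]
eef_rot: [[0.387, 0.922, 0.007], [0.922, -0.387, 0.004], [0.006, 0.005, -1.0]]
wrist_force: [0.0, 0.0, 0.4]
width: 0.748
clock: 39.8
tcp_pos: [0.5974, 0.0876, 0.2006]
eef_rot: [[0.386, 0.922, -0.008], [0.922, -0.386, 0.0], [-0.003, -0.007, -1.0]]
wrist_force: [1.9, 0.4, -0.2]
width: 0.991
clock: 40.3
tcp_pos: [0.4583, 0.0476, 0.2225]
eef_rot: [[0.386, 0.922, 0.012], [0.922, -0.387, 0.005], [0.01, 0.009, -1.0]]
wrist_force: [-0.3, 0.4, -0.0]
width: 1.001
```

View pics/i23c.png

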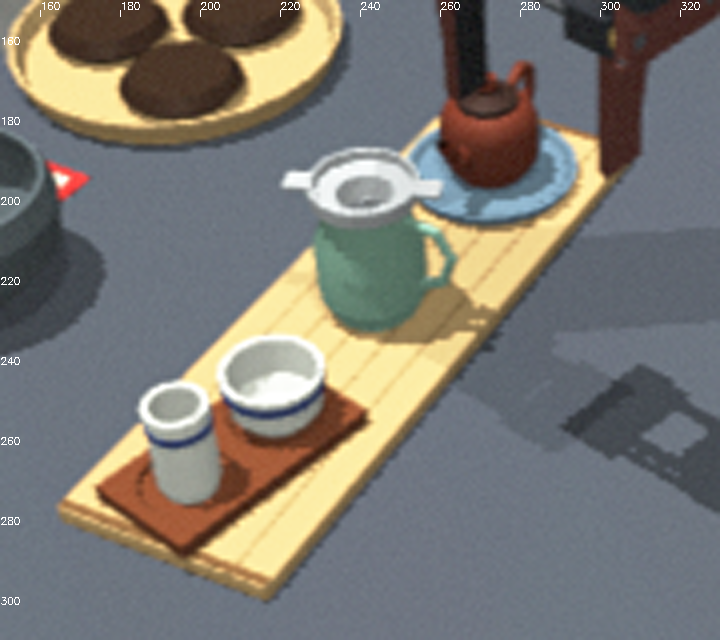

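View pics/w23.png

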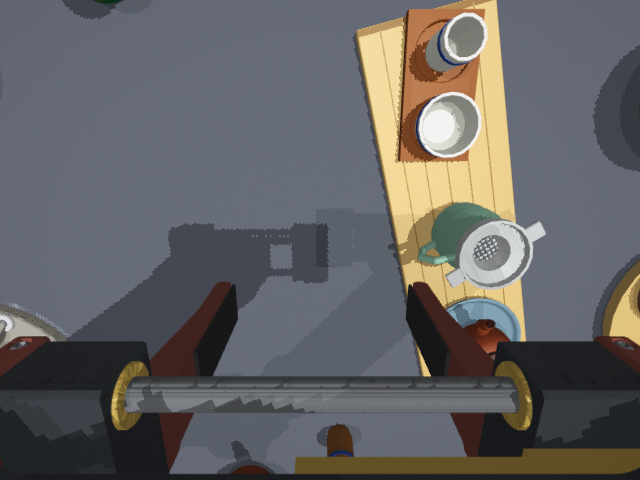

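View pics/s23c.png

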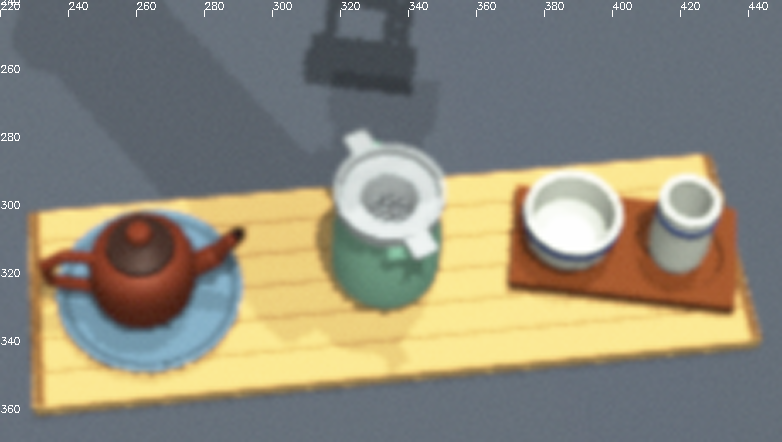

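```bash
python3 - <<'E'
from h import *
S,I,W=load('s23'),load('i23'),load('w23')
for k,o in {'tast':((S,388.5,303.2),(I,218,244.5),(W,448,125)),'strainer':((S,334.4,296),(I,241,195.5),(W,494.5,253)),'aroma':((S,423,298.6),(I,193.7,251.2),(W,463.5,38)),'knob':((S,260.6,308.5),(I,272.5,170.5))}.items():
    p,e=tri(*o); print(k,(p*1000).round(1),round(e*1000,1))
L=np.array([.6257,.1492]);R=np.array([.602,.0890]); sc=(L+R)/2; y=(L-R)/np.linalg.norm(L-R); x=np.array([y[1],-y[0]])
for k,p in (('tast',tri((S,388.5,303.2),(I,218,244.5),(W,448,125))[0]),('ar',tri((S,423,298.6),(I,193.7,251.2),(W,463.5,38))[0])): print(k,(x@(p[:2]-sc)).round(4),(y@(p[:2]-sc)).round(4))
st=manip.read_state(); print(st['clock'],st['wrist_force'])
S0,I0=load('scene0'),load('side0')
for a,b,box in ((S0,S,(495,250,530,285)),(I0,I,(145,350,192,397)),(I0,I,(260,338,305,395))):
    x0,y0,x1,y1=box; print('diff',np.abs(a['image'][y0:y1,x0:x1].astype(int)-b['image'][y0:y1,x0:x1]).mean())
E
```

```text
tast [601.8  87.6  46.7] 1.8
strainer [591.1 -22.5  99.2] 2.4
aroma [623.4 147.5  73.8] 0.9
knob [ 569.2 -162.5   78.5] 0.3
tast 0.0004 -0.0337
ar -0.0015 0.03
40.45 [0.25757781 0.33337353 0.58624769]
diff 1.276190476190476
diff 2.056888486494643
diff 2.0168940870695256
```

Every piece reads within about 3 mm of its place, and the toad and caddy patches of the images are unchanged. I'm handing the job in.

```bash
python3 -m pendant '[[0,[0,0,0],[0,0,0]],[0,[0,0,0],[0,0,0]],[0,[0,0,0],[0,0,0]]]'; python3 -c "
from cell import manip
print(manip.finish_job())"
```

```text
clock: 40.75
tcp_pos: [0.4645, 0.0509, 0.2224]
eef_rot: [[0.384, 0.923, 0.015], [0.923, -0.384, 0.006], [0.011, 0.011, -1.0]]
wrist_force: [0.2, -0.0, -0.1]
width: 1.0
the job is handed in; nothing more can be done
None
```

The tea table is laid and I handed the job in at 40.75 s of the 136 s allowed. All five pieces were set down and released, and the arm drew back clear of them. The hand-in gives no verdict.

My last camera checks showed:

- **Teapot:** on the stand, about 4 mm from its centre, with the spout pointing along the board at the pitcher.
- **Pitcher and strainer:** the pitcher is about 2 mm from the board's centre. The strainer sits level in its mouth, about 1 mm off the axis.
- **Cups:** the aroma cup is in the left well and the tasting cup in the right, each about 2 to 3 mm off centre. Both stand upright.
- **Toad and caddy:** their patches of the images look the same as at the start.

**Disagreements:** triangulated heights mostly came out 2 to 7 mm below the given ones, lowest for the tasting cup's rim (47 mm against 54 mm). Rays from different cameras disagreed by up to 3.5 mm. I treated the height offset as camera calibration, judged each contact by the tool stopping its descent, and kept the sideways errors well inside the tolerances. No check failed.

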